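# Find the heavy side of a scooter wheel by feel

### The job

The scooter wheel in the stand has a lump of dried puncture sealant stuck somewhere inside its tyre, and its stiff new bearings keep it from swinging round by itself. Turn it by hand, feel which way it pulls to find the heavy side, and bring the heavy side straight down below the axle. Finish while still holding the tyre there, quite still, so that I can chalk the spot, and leave the other things on the desk where they are.

Things in the scene. Friction and masses are not known exactly. Their poses are not given: they have to be found in the camera images.
- stand: Sage-green steel bench stand that carries the wheel; it does not move. Base 150 x 210 x 12 mm, two cheeks 8 mm thick and 36 mm wide, their inner faces 36 mm either side of the wheel's middle plane, tops 158 mm up. Origin: centre of the base, on the desk; x along the level axle, y level in the wheel's plane, z up.
- axle (a point): The wheel's centre, 140 mm above the desk; it keeps the stand's axes and does not turn. The wheel: black tyre 200 mm across, 44 mm wide, sidewalls flat from 66 to 88 mm from the axle, closed aluminium rim; above the cheeks all is clear, so it can be pinched across the sidewalls from above. About 0.9 kg.
- wheel (a joint): Turn of the wheel, rad, endless; grows as its top goes towards the stand's -y. Hidden in the tyre, anywhere round it, about 0.2 kg of dried sealant 84 mm from the axle: pulls with 0.14 to 0.19 N m when level with the axle (2 N at the sidewall), not at all straight above or below. Bearing drag 0.20 N m holds the wheel anywhere; turned slowly to and fro, the mean push is the pull.
- valve (a point): Red cap of the bent valve stem on the stand's +x face of the wheel, 40 mm from the axle; turns with the wheel and at wheel = 0 is level with the axle on the stand's +y side. It does not mark the heavy side.
- chalk: Stick of yellow chalk, 12 mm thick, 87 mm long, lying by the stand on its +y side; origin under its middle, x along it. Leave it.
- weights: Strip of stick-on balance weights, 118 x 19 x 6 mm, by the stand on its +y side; origin under its middle. Leave it.
- spanner: Steel spanner, 170 mm long, by the stand on its -y side; x along it. Leave it.
- tyre_lever: Blue tyre lever, 118 mm long, beyond the spanner; x along it. Leave it.
- sealant: White sealant bottle with red cap and green label, 56 mm across, 150 mm tall, standing on the left of the desk; origin under its centre. Leave it.
- mug: White mug, 82 mm across, 95 mm tall, standing on the desk's far side; origin under its centre. Leave it.
- tape: Roll of black tape lying flat, 100 mm across, 24 mm high, on the left of the desk; origin under its centre. Leave it.
- screwdriver: Screwdriver with green handle, 200 mm long, lying on the right of the desk; x along it. Leave it.

How it is judged:
By the outcome, as a careful person would: the job done as asked, in the order asked, and still so for the second after the job is handed in, while the arm keeps its last pose, push and grip.
It also fails if it takes over 72 s, if anything falls off the work surface, if the arm or the gripper's body presses on something with over 40 N, if the wrist force passes 120 N, or if a joint passes its speed limit or range.

### The arm

A 6-joint arm with a two-finger parallel gripper is mounted at the origin on the work surface. World frame = base frame: x ahead of the robot, y to its left, z up, the work surface at z = 0. Lengths are in m, angles in rad, forces in N, time in s.
With the tool pointing down it reaches from about 0.3 to 0.75 m from the base axis. Payload 8.5 kg.
Tool frame: the origin (TCP) lies midway between the tips of the shut fingers; the grasp point (between the pads) lies 19 mm behind it; z points along the fingers, y is the line along which they close (so a half turn about z gives the same grasp; the last joint's range is limited). The gripper opens to 85 mm and grips with 20 to 120 N. Pads are 22 mm wide; open, the fingers measure 114 mm over their backs; the gripper's body (76 mm by 85 mm) begins 54 mm behind the grasp point. The pads swing forward as they close: fully open they stand 13 mm farther back than shut.
Start: joints at [1.106, 0.381, 1.297, -0, 1.464, -0.215], TCP at [0.136, 0.533, 0.231] pointing down, gripper open.
Joint ranges: [-3.11, 3.11], [-0.89, 2.33], [0.22, 2.48], [-1.42, 4.56], [0.17, 2.85], [-2.88, 2.88]. Speed limits (rad/s): [2.39, 2.39, 3.14, 3.14, 3.14, 3.14].

### API

Orientations are given as [roll, pitch, yaw] about the fixed x, y, z axes, in that order (R = Rz(yaw) Ry(pitch) Rx(roll)).
In Python, from cell import sensors, eyes, job gives the robot as it stands.
- The arm moves only by the shell command python3 -m inch 'ROWS' [OPENING] [FORCE]. ROWS is JSON, a list of rows, each an object of numbers: "x", "y", "z": the shift along the tool's x, y, z in units of 3 cm (1.0 is 3 cm); "rx", "ry", "rz": the turn, a rotation vector about the tool's x, y, z in units of 4 degrees (1.0 is 4 degrees). A call has 1 to 10 rows; each row shifts and turns the commanded pose from where the row before left it, along the tool's axes as they then stand; what a row does not reach is not made up. A row lasts 1/12 s, in which the tool goes at most 41.7 mm and 7.16 degrees, less where a joint would pass 70% of its speed; a pose out of reach is approached as far as the arm can. A call with a number of a shift or a turn outside -1 to 1 is refused whole. A call with a gripper value outside its range is refused whole. OPENING is the closure, from 0 (fully open) to 1 (shut), set as the call begins (- or left out, the last holds). The fingers move at their own pace and stop on an object; FORCE is the grip in N (left out, the last holds). Time passes only in rows, so rows that do not move let the fingers close. It gives the time, the measured TCP pose, the force, the opening and the grip force at its end, in the units of the state.
- sensors.sense(): the state, without advancing time (a new reading comes with each control period).
- eyes.snapshot(name): name is "scene" or "top"; returns a dict with "img" (384x512x3 uint8, red, green, blue), "K" (3x3 intrinsics, pixels), "k1" (the pictures are not rectified: a ray, as slopes to the right and down, at radius r is drawn at 1 + k1 r^2 times it, then the intrinsics apply), "origin" and "orientation" of the camera in the world. Camera axes: x right, y up, looking along -z (the intrinsics and any distortion apply to the point x, -y, -z); pixel columns grow to the right and rows downward; lengths in m; the calibration is good to about 2 mm. A picture is of the moment at which its call begins. There is no depth.
- job.job_done(): hands the job in; it is judged then, once.
Trained networks look in a picture, given as the dict that the camera call returned (one of the last four; its "shot" number tells which), for a name from the list of things; names that differ only in an ending like _2 or _b are one class to them, and where a whole thing is asked for, a point or a joint stands for the part that bears it (a point fixed in the world has none). Each returns a list of dicts, best first, with "p" (0 to 1); they miss things now and then, are a little off and sometimes report something else, mostly with a low value. They report only what shows in the picture. A call takes as long as a camera call.
- eyes.trace(picture, name): "pixels" (384x512 bool, what is visible of it) and "rect" ([left, top, right, bottom] in pixels, round what is visible of it).
- eyes.pinpoint(picture, name): "location" ([row, column] in pixels: a listed point, or the origin of a listed thing).
The state is a dict: "time_s": time; "joint_pos": joint angles; "qd": joint speeds; "joint_torque": joint torques, N m; "tool_pos": TCP position; "tcp_rot": TCP orientation; "contact_force": force on the tool from outside, world axes, zero at the start; "torque": the same for the moment, N m; "grip_width": finger opening in m; "grip_force": force on a finger pad.
Only numpy, scipy, OpenCV 4.12 (cv2) and the standard library are available. Lean on these libraries where they do the work, as an engineer would, in place of code of your own. Each camera call takes 0.05 s, during which the arm holds its last target. There are 200 camera calls.

## Working session

There is one attempt and no reset: what is moved stays moved. The work goes in short steps, Python scripts to look and compute and a shell command to move; the robot and the scene stay as the last step left them, time stands still between calls to the robot, and variables do not carry over. Pictures are saved under pics/ and viewed, at most 10 in all, crops included, and the job is handed in when it is done.

```bash
ls; mkdir -p pics
cat > h.py <<'E'
import numpy as np, cv2
from scipy.spatial.transform import Rotation as R
from cell import sensors, eyes, job
def cam(p):
    o=np.array(p['origin'],float); q=np.array(p['orientation'],float)
    M=R.from_quat(q).as_matrix() if q.shape==(4,) else (q if q.shape==(3,3) else R.from_euler('xyz',q).as_matrix())
    return o,M,np.array(p['K'],float),float(p['k1'])
def ray(p,rc):
    o,M,K,k1=cam(p); u=(rc[1]-K[0,2])/K[0,0]; v=(rc[0]-K[1,2])/K[1,1]
    rd=np.hypot(u,v); r=rd
    for _ in range(30): r=rd/(1+k1*r*r)
    s=r/rd if rd>0 else 1
    return o, M@np.array([u*s,-v*s,-1.])
def onz(p,rc,z):
    o,d=ray(p,rc); return o+d*(z-o[2])/d[2]
def proj(p,X):
    o,M,K,k1=cam(p); c=M.T@(np.array(X)-o); u,v=c[0]/-c[2],-c[1]/-c[2]; f=1+k1*(u*u+v*v)
    return np.array([K[1,1]*v*f+K[1,2],K[0,0]*u*f+K[0,2]])
E
cat > a.py <<'E'
from h import *
s=sensors.sense()
print({k:np.round(v,3).tolist() for k,v in s.items()})
for n in('scene','top'):
    p=eyes.snapshot(n); cv2.imwrite(f'pics/{n}0.png',cv2.resize(p['img'][:,:,::-1],(768,576)))
    print(n,p['origin'],p['orientation'],p['k1'],np.array(p['K']).tolist())
    for t,z in(('stand',0),('axle',.14),('valve',.14),('chalk',0),('weights',0),('spanner',0),('tyre_lever',0),('sealant',0),('mug',0),('tape',0),('screwdriver',0)):
        for r in eyes.pinpoint(p,t)[:2]: print(t,round(r['p'],2),np.round(r['location'],1),onz(p,r['location'],z).round(3))
E
python3 a.py
```

```text
pics
{'time_s': 0.0, 'joint_pos': [1.106, 0.381, 1.298, 0.0, 1.464, -0.215], 'qd': [-0.002, -0.001, -0.002, 0.001, 0.001, -0.0], 'joint_torque': [0.0, -44.847, -23.128, -0.0, 0.005, -0.0], 'tool_pos': [0.136, 0.533, 0.231], 'tcp_rot': [-3.14, -0.0, 2.892], 'contact_force': [0.082, 0.593, 0.004], 'torque': [0.007, 0.062, 0.01], 'grip_force': 0.0, 'grip_width': 0.085}
scene [1.50696818 0.10425903 1.7314503 ] [5.16059066e-01 8.29633631e-04 1.71956763e+00] -0.021417449277793214 [[467.6762056788636, 0.0, 263.2043557633923], [0.0, 467.6762056788636, 196.57036219871355], [0.0, 0.0, 1.0]]
stand 0.87 [207.  294.1] [0.566 0.093 0.   ]
stand 0.31 [203.6 388.8] [0.491 0.487 0.   ]
axle 0.72 [189.4 297. ] [0.562 0.096 0.14 ]
axle 0.64 [232.9 381.9] [0.703 0.433 0.14 ]
valve 0.79 [198.8 302.8] [0.601 0.123 0.14 ]
chalk 0.52 [240.5 198. ] [ 0.777 -0.273  0.   ]
chalk 0.46 [211.7 337.9] [0.561 0.277 0.   ]
weights 0.61 [239.4 335. ] [0.69  0.274 0.   ]
spanner 0.58 [194.1 264.5] [ 0.523 -0.039  0.   ]
spanner 0.18 [189.1 236.8] [ 0.516 -0.16   0.   ]
tyre_lever 0.58 [190.9 236.9] [ 0.525 -0.158  0. 
[... 367 characters left out ...]
527441916, 192.06686512509123], [0.0, 0.0, 1.0]]
stand 0.58 [208.3 218.1] [0.559 0.108 0.   ]
axle 0.69 [202.4 216.4] [0.562 0.099 0.14 ]
valve 0.95 [189.3 206.8] [0.602 0.129 0.14 ]
valve 0.36 [206.1 218.1] [0.551 0.094 0.14 ]
chalk 0.55 [214.5 168.2] [0.54  0.274 0.   ]
weights 0.67 [175.  170.1] [0.673 0.271 0.   ]
spanner 0.56 [223.1 266.7] [ 0.509 -0.053  0.   ]
tyre_lever 0.64 [222.5 288. ] [ 0.51  -0.124  0.   ]
sealant 0.58 [181.8 112.5] [0.651 0.465 0.   ]
mug 0.9 [154. 327.] [ 0.743 -0.261  0.   ]
mug 0.52 [220.8 266.8] [ 0.517 -0.054  0.   ]
tape 0.64 [234.4 105.9] [0.475 0.479 0.   ]
tape 0.21 [180.7 112.9] [0.655 0.464 0.   ]
screwdriver 0.59 [253.7 419.6] [ 0.405 -0.556  0.   ]
```

View pics/scene0.png

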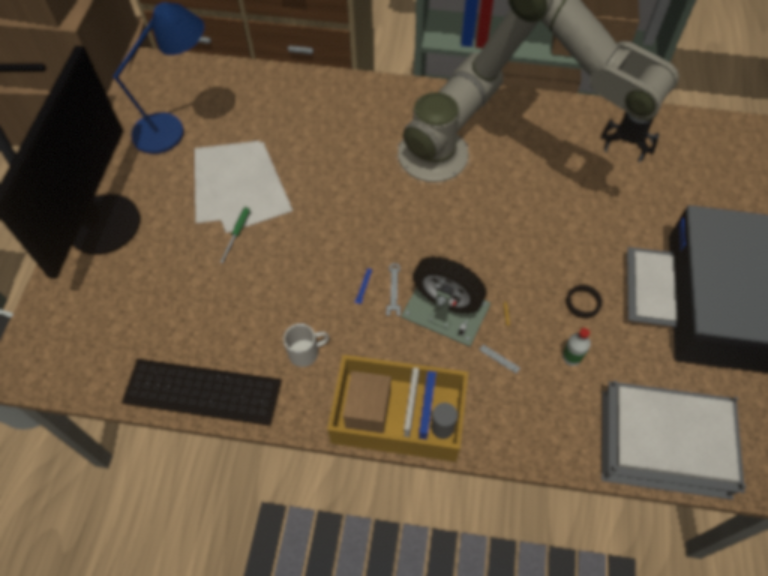

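View pics/top0.png

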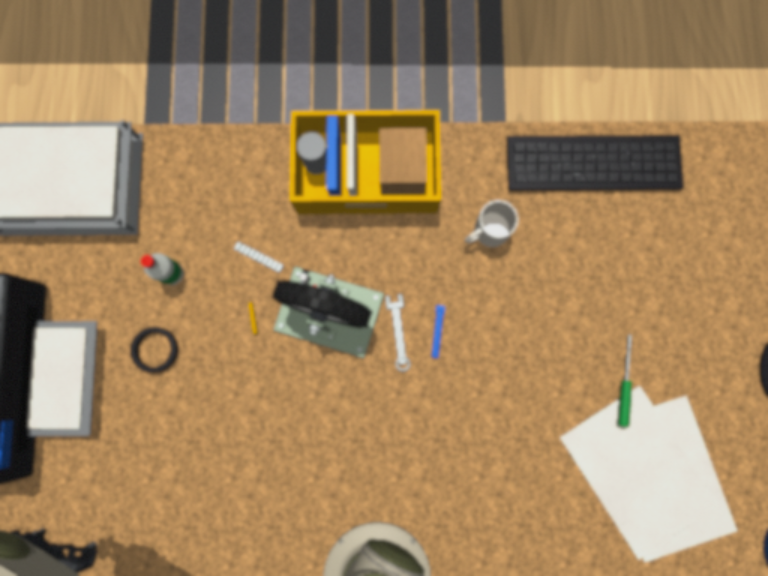

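The stand is in the middle of the desk. In the top view (768 px) the tyre runs from about (278,290) to (368,315) and the base is under it, so the stand's yaw is about -15°. The valve is on the far (+x) face. Next I'll fit the stand pose and wheel angle from the silhouettes.

```bash
cat > b.py <<'E'
from h import *
from scipy.optimize import minimize
P=[eyes.snapshot(n) for n in('top','scene')]
obs=[]
for p in P:
    w=eyes.trace(p,'wheel'); s=eyes.trace(p,'stand'); print([round(a['p'],2) for a in w],[round(a['p'],2) for a in s],w[0]['pixels'].sum(),s[0]['pixels'].sum())
    obs.append((w[0]['pixels'],w[0]['pixels']|s[0]['pixels']))
t=np.linspace(0,2*np.pi,60)
def cyl(r,h): return [np.array([sx*h,r*np.cos(a),.14+r*np.sin(a)]) for sx in(-1,1) for a in t]
tyre=cyl(.100,.016)+cyl(.095,.022)
def box(a,b,c,d,e,f): return [np.array([x,y,z]) for x in(a,b) for y in(c,d) for z in(e,f)]
parts=[box(-.075,.075,-.105,.105,0,.012),box(.036,.044,-.018,.018,0,.158),box(-.044,-.036,-.018,.018,0,.158)]
S=4
def fill(p,pts,q,m):
    c,s=np.cos(q[2]),np.sin(q[2])
    px=np.array([proj(p,[q[0]+c*X[0]-s*X[1],q[1]+s*X[0]+c*X[1],X[2]])[::-1] for X in pts])
    cv2.fillConvexPoly(m,cv2.convexHull(((px+.5)*S-.5).round().astype(np.int32)),1)
def cost(q,det=False):
    C=[]
    for p,(w,u) in zip(P,obs):
        m=np.zeros((384*S,512*S),np.uint8); fill(p,tyre,q,m)
        n=m.copy(); [fill(p,b,q,n) for b in parts]
        for a,b in((m,w),(n,u)):
            a=cv2.resize(a.astype(np.float32),(512,384),interpolation=cv2.INTER_AREA); C.append(np.abs(a-b).sum()/b.sum())
    return C if det else sum(C)
best=min((minimize(cost,[.56,.097,y],method='Nelder-Mead',options=dict(initial_simplex=[[.56,.097,y],[.57,.097,y],[.56,.107,y],[.56,.097,y+.1]],xatol=2e-4,fatol=1e-4)) for y in(-.27,-.15)),key=lambda r:r.fun)
q=best.x; print(q,best.fun,cost(q,True))
c,s=np.cos(q[2]),np.sin(q[2]); ex=np.array([c,s,0]); ey=np.array([-s,c,0]); ax=np.array([q[0],q[1],.14])
A=[];B=[]
for p in P:
    r=eyes.pinpoint(p,'axle')[0]['location']; print('axle err px',r-proj(p,ax))
    r=eyes.pinpoint(p,'valve')[0]['location']; o,d=ray(p,r); d/=np.linalg.norm(d); N=np.eye(3)-np.outer(d,d); A.append(N);B.append(N@o)
X=np.linalg.solve(sum(A),sum(B)); v=X-ax
print('valve',X,v@ex,v@ey,v[2],'wheel',np.arctan2(v[2],v@ey))
np.save('q.npy',q)
E
python3 b.py
```

```text
[0.59] [0.6, 0.16] 1319 3076
[0.73] [0.65] 1226 2372
[ 0.56070498  0.10441996 -0.30912999] 0.336234752173839 [np.float64(0.09841736163760424), np.float64(0.03115877392150503), np.float64(0.16343800978792822), np.float64(0.04322060682680152)]
axle err px [-1.73849322  0.30898217]
axle err px [ 1.59176098 -4.01085565]
valve [0.59812959 0.12799372 0.13098365] 0.02847878282271354 0.03384202286301691 -0.009016354185345993 wheel -0.26037656936855064
```

```bash
I="python3 -m inch"
python3 -m inch '[{"rz":0.973,"z":-0.1},{"rz":0.973,"z":-0.1},{"rz":0.973,"z":-0.1},{"rz":0.973,"z":-0.1},{"rz":0.973,"z":-0.1},{"rz":0.973,"z":-0.1},{"rz":0.973,"z":-0.1},{"rz":0.973,"z":-0.1}]' 0 40
python3 -m inch '[{"rz":0.973,"z":-0.1},{"rz":0.973,"z":-0.1},{"rz":0.973,"z":-0.1},{"rz":0.973,"z":-0.1},{"rz":0.973,"z":-0.1},{"rz":0.973,"z":-0.1},{"rz":0.973,"z":-0.1},{"rz":0.973,"z":-0.1}]'
python3 -m inch '[{"rz":0.973,"z":-0.1},{"rz":0.973,"z":-0.1},{"rz":0.973,"z":-0.1},{"rz":0.973,"z":-0.1},{"rz":0.973,"z":-0.1},{"rz":0.973,"z":-0.1},{"rz":0.973,"z":-0.1},{"rz":0.973,"z":-0.1}]'
python3 -m inch '[{"x":-0.517,"y":0.99},{"x":-0.517,"y":0.99},{"x":-0.517,"y":0.99},{"x":-0.517,"y":0.99},{"x":-0.517,"y":0.99},{"x":-0.517,"y":0.99},{"x":-0.517,"y":0.99},{"x":-0.517,"y":0.99},{"x":-0.517,"y":0.99}]'
python3 -m inch '[{"x":-0.517,"y":0.99},{"x":-0.517,"y":0.99},{"x":-0.517,"y":0.99},{"x":-0.517,"y":0.99},{"x":-0.517,"y":0.99},{"x":-0.517,"y":0.99},{"x":-0.517,"y":0.99},{"x":-0.4,"y":0.8},{"x":-0.2,"y":0.4},{}]'
cat > w.py <<'E'
from h import *
s=sensors.sense(); q=np.load('q.npy'); c,sn=np.cos(q[2]),np.sin(q[2]); ex=np.array([c,sn,0]); ey=np.array([-sn,c,0])
M=R.from_euler('xyz',s['tcp_rot']).as_matrix(); T=np.array([q[0],q[1],.195])
print('t',s['time_s'],'to go in tool units to centre/z.195',(M.T@(T-s['tool_pos'])/.03).round(3),'tooly vs ex deg',np.degrees(np.arctan2(np.cross(M[:2,1],ex[:2]),M[:2,1]@ex[:2])).round(2),'tilt',M[2].round(4),'F',np.round(s['contact_force'],2),'M',np.round(s['torque'],3),'w',s['grip_width'],s['grip_force'])
E
python3 w.py
```

```text
t 1.7 to go in tool units to centre/z.195 [-17.249 -10.339   1.211] tooly vs ex deg -93.4 tilt [ 0.e+00 -1.e-04 -1.e+00] F [ 0.18 -0.58  0.05] M [ 0.013 -0.073  0.053] w 0.08544880893115679 0.0$[0]: bad value
$[0]: bad value
$[0]: bad value
$[0]: bad value
$[0]: bad value
w.py:4: DeprecationWarning: Arrays of 2-dimensional vectors are deprecated. Use arrays of 3-dimensional vectors instead. (deprecated in NumPy 2.0)
  print('t',s['time_s'],'to go in tool units to centre/z.195',(M.T@(T-s['tool_pos'])/.03).round(3),'tooly vs ex deg',np.degrees(np.arctan2(np.cross(M[:2,1],ex[:2]),M[:2,1]@ex[:2])).round(2),'tilt',M[2].round(4),'F',np.round(s['contact_force'],2),'M',np.round(s['torque'],3),'w',s['grip_width'],s['grip_force'])
```

```bash
sed -i 's/np.cross(M\[:2,1\],ex\[:2\])/M[0,1]*ex[1]-M[1,1]*ex[0]/' w.py
python3 -m inch --help 2>&1 | head -20; python3 -m inch '[{"x":0,"y":0,"z":-0.1,"rx":0,"ry":0,"rz":0.973}]' 0 40; python3 w.py
```

```text
invalid input: not JSON, or not a number
time_s: 1.78
tool_pos: [0.1359, 0.5327, 0.2339]
tcp_rot: [-3.141, -0.0, 2.824]
contact_force: [-0.3, 0.3, -0.6]
grip_width: 0.0853
grip_force: 0.0
t 1.7833 to go in tool units to centre/z.195 [-17.911  -9.14    1.302] tooly vs ex deg -89.52 tilt [ 2.0e-04 -1.1e-03 -1.0e+00] F [-0.25  0.25 -0.65] M [0.048 0.012 0.011] w 0.08532629373295121 0.0
```

```bash
python3 -m inch '[{"x":0,"y":0,"z":-0.1,"rx":0,"ry":0,"rz":0.973},{"x":0,"y":0,"z":-0.1,"rx":0,"ry":0,"rz":0.973},{"x":0,"y":0,"z":-0.1,"rx":0,"ry":0,"rz":0.973},{"x":0,"y":0,"z":-0.1,"rx":0,"ry":0,"rz":0.973},{"x":0,"y":0,"z":-0.1,"rx":0,"ry":0,"rz":0.973},{"x":0,"y":0,"z":-0.1,"rx":0,"ry":0,"rz":0.973},{"x":0,"y":0,"z":-0.1,"rx":0,"ry":0,"rz":0.973},{"x":0,"y":0,"z":-0.1,"rx":0,"ry":0,"rz":0.973}]' >/dev/null
python3 -m inch '[{"x":0,"y":0,"z":-0.1,"rx":0,"ry":0,"rz":0.973},{"x":0,"y":0,"z":-0.1,"rx":0,"ry":0,"rz":0.973},{"x":0,"y":0,"z":-0.1,"rx":0,"ry":0,"rz":0.973},{"x":0,"y":0,"z":-0.1,"rx":0,"ry":0,"rz":0.973},{"x":0,"y":0,"z":-0.1,"rx":0,"ry":0,"rz":0.973},{"x":0,"y":0,"z":-0.1,"rx":0,"ry":0,"rz":0.973},{"x":0,"y":0,"z":-0.1,"rx":0,"ry":0,"rz":0.973},{"x":0,"y":0,"z":-0.1,"rx":0,"ry":0,"rz":0.973}]' >/dev/null
python3 -m inch '[{"x":0,"y":0,"z":-0.1,"rx":0,"ry":0,"rz":0.973},{"x":0,"y":0,"z":-0.1,"rx":0,"ry":0,"rz":0.973},{"x":0,"y":0,"z":-0.1,"rx":0,"ry":0,"rz":0.973},{"x":0,"y":0,"z":-0.1,"rx":0,"ry":0,"rz":0.973},{"x":0,"y":0,"z":-0.1,"rx":0,"ry":0,"rz":0.973},{"x":0,"y":0,"z":-0.1,"rx":0,"ry":0,"rz":0.973},{"x":0,"y":0,"z":-0.1,"rx":0,"ry":0,"rz":0.973}]' 
python3 w.py
```

```text
time_s: 3.7
tool_pos: [0.136, 0.5329, 0.3034]
tcp_rot: [-3.142, 0.0, 1.258]
contact_force: [-0.0, -0.3, 0.4]
grip_width: 0.0855
grip_force: 0.0
t 3.7 to go in tool units to centre/z.195 [-9.236 17.865  3.615] tooly vs ex deg 0.2 tilt [-0. -0. -1.] F [-0.01 -0.34  0.4 ] M [ 0.004  0.024 -0.005] w 0.08548667463977196 0.0
```

```bash
python3 -m inch '[{"x":-0.517,"y":0.99,"z":0,"rx":0,"ry":0,"rz":0},{"x":-0.517,"y":0.99,"z":0,"rx":0,"ry":0,"rz":0},{"x":-0.517,"y":0.99,"z":0,"rx":0,"ry":0,"rz":0},{"x":-0.517,"y":0.99,"z":0,"rx":0,"ry":0,"rz":0},{"x":-0.517,"y":0.99,"z":0,"rx":0,"ry":0,"rz":0},{"x":-0.517,"y":0.99,"z":0,"rx":0,"ry":0,"rz":0},{"x":-0.517,"y":0.99,"z":0,"rx":0,"ry":0,"rz":0},{"x":-0.517,"y":0.99,"z":0,"rx":0,"ry":0,"rz":0}]' >/dev/null
python3 -m inch '[{"x":-0.517,"y":0.99,"z":0,"rx":0,"ry":0,"rz":0},{"x":-0.517,"y":0.99,"z":0,"rx":0,"ry":0,"rz":0},{"x":-0.517,"y":0.99,"z":0,"rx":0,"ry":0,"rz":0},{"x":-0.517,"y":0.99,"z":0,"rx":0,"ry":0,"rz":0},{"x":-0.517,"y":0.99,"z":0,"rx":0,"ry":0,"rz":0},{"x":-0.517,"y":0.99,"z":0,"rx":0,"ry":0,"rz":0},{"x":-0.517,"y":0.99,"z":0,"rx":0,"ry":0,"rz":0},{"x":-0.517,"y":0.99,"z":0,"rx":0,"ry":0,"rz":0},{"x":-0.3,"y":0.6,"z":0,"rx":0,"ry":0,"rz":0},{"x":0,"y":0,"z":0,"rx":0,"ry":0,"rz":0}]'
python3 w.py
```

```text
time_s: 5.2
tool_pos: [0.5297, 0.135, 0.3024]
tcp_rot: [-3.141, 0.001, 1.258]
contact_force: [-0.5, 0.6, -0.1]
grip_width: 0.0855
grip_force: 0.0
t 5.2 to go in tool units to centre/z.195 [-0.649  1.297  3.58 ] tooly vs ex deg 0.23 tilt [-8.e-04 -4.e-04 -1.e+00] F [-0.49  0.62 -0.15] M [-0.008 -0.046  0.019] w 0.0855320677506411 0.0
```

```bash
python3 -m inch '[{"x":-0.35,"y":0.65,"z":0,"rx":0,"ry":0,"rz":0},{"x":-0.3,"y":0.65,"z":0,"rx":0,"ry":0,"rz":0},{"x":0,"y":0,"z":0.6,"rx":0,"ry":0,"rz":0},{"x":0,"y":0,"z":0.6,"rx":0,"ry":0,"rz":0},{"x":0,"y":0,"z":0.6,"rx":0,"ry":0,"rz":0},{"x":0,"y":0,"z":0.6,"rx":0,"ry":0,"rz":0},{"x":0,"y":0,"z":0.6,"rx":0,"ry":0,"rz":0},{"x":0,"y":0,"z":0.4,"rx":0,"ry":0,"rz":0},{"x":0,"y":0,"z":0.2,"rx":0,"ry":0,"rz":0},{"x":0,"y":0,"z":0,"rx":0,"ry":0,"rz":0}]'
python3 w.py
cat > c.py <<'E'
from h import *
import sys
p=eyes.snapshot('scene'); q=np.load('q.npy'); r,c=proj(p,[q[0],q[1],.18]).astype(int)
a=p['img'][r-55:r+55,c-70:c+70,::-1]
p=eyes.snapshot('top'); r,c=proj(p,[q[0],q[1],.18]).astype(int); b=p['img'][r-55:r+55,c-70:c+70,::-1]
cv2.imwrite('pics/'+sys.argv[1],cv2.resize(np.hstack([a,b]),(784,308),interpolation=cv2.INTER_CUBIC))
E
python3 c.py near1.png
```

```text
time_s: 6.03
tool_pos: [0.5579, 0.1079, 0.1944]
tcp_rot: [-3.139, 0.001, 1.262]
contact_force: [0.6, 1.1, -0.5]
grip_width: 0.0855
grip_force: 0.0
t 6.0333 to go in tool units to centre/z.195 [-0.083  0.123 -0.021] tooly vs ex deg -0.02 tilt [-6.0e-04 -2.2e-03 -1.0e+00] F [ 0.6   1.08 -0.5 ] M [-0.029 -0.054 -0.034] w 0.08553030884490641 0.0
```

View pics/near1.png

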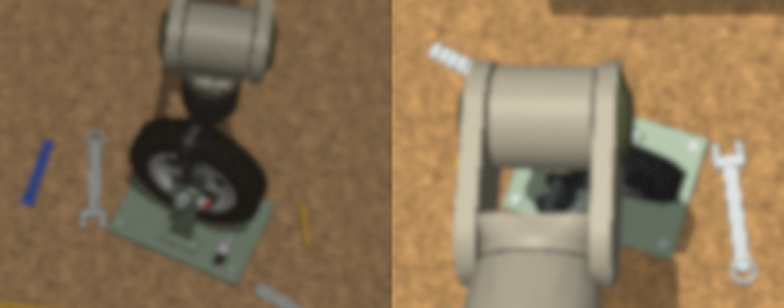

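The fingers are astride the tyre's top, and in the left half the red valve cap still shows at about (207,203). I'll do a small centring move, then close.

```bash
python3 -m inch '[{"x":-0.08,"y":0.12,"z":0,"rx":0,"ry":0,"rz":0},{"x":0,"y":0,"z":0,"rx":0,"ry":0,"rz":0}]' >/dev/null; python3 w.py
python3 -m inch '[{"x":0,"y":0,"z":0,"rx":0,"ry":0,"rz":0},{"x":0,"y":0,"z":0,"rx":0,"ry":0,"rz":0},{"x":0,"y":0,"z":0,"rx":0,"ry":0,"rz":0},{"x":0,"y":0,"z":0,"rx":0,"ry":0,"rz":0},{"x":0,"y":0,"z":0,"rx":0,"ry":0,"rz":0},{"x":0,"y":0,"z":0,"rx":0,"ry":0,"rz":0},{"x":0,"y":0,"z":0,"rx":0,"ry":0,"rz":0},{"x":0,"y":0,"z":0,"rx":0,"ry":0,"rz":0}]' 1 35; python3 w.py
```

```text
t 6.3 to go in tool units to centre/z.195 [ 0.012 -0.052  0.041] tooly vs ex deg 0.02 tilt [ 4.0e-04  1.9e-03 -1.0e+00] F [ 0.19 -0.13 -0.94] M [ 0.031 -0.003 -0.041] w 0.08541801304730189 0.0
time_s: 6.97
tool_pos: [0.5611, 0.1041, 0.1956]
tcp_rot: [-3.141, 0.0, 1.262]
contact_force: [-5.7, 0.8, 5.7]
grip_width: 0.0435
grip_force: 38.6
t 6.9667 to go in tool units to centre/z.195 [ 0.006 -0.014  0.021] tooly vs ex deg -0.01 tilt [-1.e-04 -4.e-04 -1.e+00] F [-5.69  0.75  5.68] M [0.049 0.809 0.265] w 0.043506910147399186 38.59532408416271
```

```bash
cat > l.py <<'E'
import json,numpy as np
from cell import sensors
s=sensors.sense(); open('log.jsonl','a').write(json.dumps({k:np.asarray(v).tolist() for k,v in s.items()})+'\n')
E
cat > an.py <<'E'
from h import *
import json,sys
q=np.load('q.npy'); c,sn=np.cos(q[2]),np.sin(q[2]); ex=np.array([c,sn,0]); ey=np.array([-sn,c,0]); ax=np.array([q[0],q[1],.14])
L=.16
def rows(f='log.jsonl'):
    D=[]
    for l in open(f):
        s=json.loads(l); M=R.from_euler('xyz',s['tcp_rot']).as_matrix(); z=M[:,2]; X=np.array(s['tool_pos'])
        th=np.arctan2(z@ey,-z[2]); th=np.degrees(th)   # tool turn about +ex
        F=np.array(s['contact_force']); Mo=np.array(s['torque']); r=X-ax; g=X-.022*z-ax
        tf=-np.cross(g,F)@ex; tm=-(Mo+np.cross(X-L*z-ax,F))@ex; tp=-(Mo+np.cross(r,F))@ex
        D.append([s['time_s'],th,r@ex*1e3,np.hypot(r@ey,r[2])*1e3,np.degrees(np.arctan2(-(r@ey),r[2])),F@ex,F@np.cross(ex,z),F@z,Mo@ex,tf,tm,s['grip_width']*1e3,s['grip_force']])
    return np.array(D)
if __name__=='__main__':
    print('t th ex rad ang Fex Ft Fz Mex tauF tauFull w g'); np.set_printoptions(suppress=True,linewidth=160,precision=2)
    print(rows()[int(sys.argv[1]) if len(sys.argv)>1 else 0:])
E
python3 l.py
python3 -m inch '[{"x":-0.0647,"y":0,"z":0.0011,"rx":0,"ry":0.5,"rz":0},{"x":-0.0647,"y":0,"z":0.0011,"rx":0,"ry":0.5,"rz":0}]' >/dev/null; python3 l.py
python3 -m inch '[{"x":-0.0647,"y":0,"z":0.0011,"rx":0,"ry":0.5,"rz":0},{"x":-0.0647,"y":0,"z":0.0011,"rx":0,"ry":0.5,"rz":0}]' >/dev/null; python3 l.py
python3 -m inch '[{"x":-0.0647,"y":0,"z":0.0011,"rx":0,"ry":0.5,"rz":0},{"x":-0.0647,"y":0,"z":0.0011,"rx":0,"ry":0.5,"rz":0}]' >/dev/null; python3 l.py
python3 -m inch '[{"x":-0.0647,"y":0,"z":0.0011,"rx":0,"ry":0.5,"rz":0},{"x":-0.0647,"y":0,"z":0.0011,"rx":0,"ry":0.5,"rz":0}]' >/dev/null; python3 l.py
python3 an.py
```

```text
t th ex rad ang Fex Ft Fz Mex tauF tauFull w g
[[ 6.97 -0.01  0.43 55.62  0.18 -5.65 -1.02 -5.68 -0.2  -0.08 -0.02 43.51 38.6 ]
 [ 7.13  4.04  0.42 55.54  4.06 -4.36 -0.89 -3.42 -0.25 -0.07  0.05 43.48 38.42]
 [ 7.3   8.09  0.47 55.51  8.2  -3.4   0.67 -3.42 -0.08  0.05  0.22 43.57 38.37]
 [ 7.47 12.1   0.49 55.44 12.22 -3.68  0.28 -2.16 -0.06  0.02  0.12 43.48 38.3 ]
 [ 7.63 16.1   0.53 55.42 16.27 -1.1   0.92 -1.86 -0.01  0.07  0.21 43.72 38.22]]
```

```bash
python3 -m inch '[{"x":-0.0647,"y":0,"z":0.0011,"rx":0,"ry":0.5,"rz":0},{"x":-0.0647,"y":0,"z":0.0011,"rx":0,"ry":0.5,"rz":0}]' >/dev/null; python3 l.py
python3 -m inch '[{"x":-0.0647,"y":0,"z":0.0011,"rx":0,"ry":0.5,"rz":0},{"x":-0.0647,"y":0,"z":0.0011,"rx":0,"ry":0.5,"rz":0}]' >/dev/null; python3 l.py
python3 -m inch '[{"x":-0.0647,"y":0,"z":0.0011,"rx":0,"ry":0.5,"rz":0},{"x":-0.0647,"y":0,"z":0.0011,"rx":0,"ry":0.5,"rz":0}]' >/dev/null; python3 l.py
python3 -m inch '[{"x":-0.0647,"y":0,"z":0.0011,"rx":0,"ry":0.5,"rz":0},{"x":-0.0647,"y":0,"z":0.0011,"rx":0,"ry":0.5,"rz":0}]' >/dev/null; python3 l.py
python3 -m inch '[{"x":-0.0647,"y":0,"z":0.0011,"rx":0,"ry":0.5,"rz":0},{"x":-0.0647,"y":0,"z":0.0011,"rx":0,"ry":0.5,"rz":0}]' >/dev/null; python3 l.py
python3 -m inch '[{"x":-0.0647,"y":0,"z":0.0011,"rx":0,"ry":0.5,"rz":0},{"x":-0.0647,"y":0,"z":0.0011,"rx":0,"ry":0.5,"rz":0}]' >/dev/null; python3 l.py
python3 an.py 5; tail -1 log.jsonl | cut -c1-200
```

```text
t th ex rad ang Fex Ft Fz Mex tauF tauFull w g
[[ 7.8  20.11  0.54 55.36 20.28 -2.3   1.15 -1.94 -0.05  0.09  0.3  43.47 38.13]
 [ 7.97 24.11  0.58 55.3  24.32 -1.07  0.6   0.77 -0.    0.05  0.13 43.57 38.02]
 [ 8.13 28.11  0.59 55.26 28.36 -0.43  0.97  0.89 -0.02  0.07  0.23 43.62 37.89]
 [ 8.3  32.12  0.64 55.25 32.42  1.39  0.87  2.38  0.02  0.07  0.16 43.59 37.75]
 [ 8.47 36.12  0.65 55.19 36.43  1.09  1.5   3.33  0.07  0.11  0.26 43.92 37.64]
 [ 8.63 40.12  0.66 55.15 40.48  1.8   2.04  4.78  0.06  0.16  0.38 43.43 37.54]]
{"time_s": 8.6333, "joint_pos": [-0.40767477892863074, 0.4210504346331584, 1.5854311933250154, 0.7272789019681656, 1.3031599394323428, -0.3598180897126076], "qd": [-0.20295282051055213, 0.086610559823
```

```bash
python3 -m inch '[{"x":0.0647,"y":0,"z":0.0011,"rx":0,"ry":-0.5,"rz":0},{"x":0.0647,"y":0,"z":0.0011,"rx":0,"ry":-0.5,"rz":0}]' >/dev/null; python3 l.py
python3 -m inch '[{"x":0.0647,"y":0,"z":0.0011,"rx":0,"ry":-0.5,"rz":0},{"x":0.0647,"y":0,"z":0.0011,"rx":0,"ry":-0.5,"rz":0}]' >/dev/null; python3 l.py
python3 -m inch '[{"x":0.0647,"y":0,"z":0.0011,"rx":0,"ry":-0.5,"rz":0},{"x":0.0647,"y":0,"z":0.0011,"rx":0,"ry":-0.5,"rz":0}]' >/dev/null; python3 l.py
python3 -m inch '[{"x":0.0647,"y":0,"z":0.0011,"rx":0,"ry":-0.5,"rz":0},{"x":0.0647,"y":0,"z":0.0011,"rx":0,"ry":-0.5,"rz":0}]' >/dev/null; python3 l.py
python3 -m inch '[{"x":0.0647,"y":0,"z":0.0011,"rx":0,"ry":-0.5,"rz":0},{"x":0.0647,"y":0,"z":0.0011,"rx":0,"ry":-0.5,"rz":0}]' >/dev/null; python3 l.py
python3 -m inch '[{"x":0.0647,"y":0,"z":0.0011,"rx":0,"ry":-0.5,"rz":0},{"x":0.0647,"y":0,"z":0.0011,"rx":0,"ry":-0.5,"rz":0}]' >/dev/null; python3 l.py
python3 -m inch '[{"x":0.0647,"y":0,"z":0.0011,"rx":0,"ry":-0.5,"rz":0},{"x":0.0647,"y":0,"z":0.0011,"rx":0,"ry":-0.5,"rz":0}]' >/dev/null; python3 l.py
python3 -m inch '[{"x":0.0647,"y":0,"z":0.0011,"rx":0,"ry":-0.5,"rz":0},{"x":0.0647,"y":0,"z":0.0011,"rx":0,"ry":-0.5,"rz":0}]' >/dev/null; python3 l.py
python3 -m inch '[{"x":0.0647,"y":0,"z":0.0011,"rx":0,"ry":-0.5,"rz":0},{"x":0.0647,"y":0,"z":0.0011,"rx":0,"ry":-0.5,"rz":0}]' >/dev/null; python3 l.py
python3 -m inch '[{"x":0.0647,"y":0,"z":0.0011,"rx":0,"ry":-0.5,"rz":0},{"x":0.0647,"y":0,"z":0.0011,"rx":0,"ry":-0.5,"rz":0}]' >/dev/null; python3 l.py
python3 -m inch '[{"x":0.0647,"y":0,"z":0.0011,"rx":0,"ry":-0.5,"rz":0},{"x":0.0647,"y":0,"z":0.0011,"rx":0,"ry":-0.5,"rz":0}]' >/dev/null; python3 l.py
python3 -m inch '[{"x":0.0647,"y":0,"z":0.0011,"rx":0,"ry":-0.5,"rz":0},{"x":0.0647,"y":0,"z":0.0011,"rx":0,"ry":-0.5,"rz":0}]' >/dev/null; python3 l.py
python3 -m inch '[{"x":0.0647,"y":0,"z":0.0011,"rx":0,"ry":-0.5,"rz":0},{"x":0.0647,"y":0,"z":0.0011,"rx":0,"ry":-0.5,"rz":0}]' >/dev/null; python3 l.py
python3 -m inch '[{"x":0.0647,"y":0,"z":0.0011,"rx":0,"ry":-0.5,"rz":0},{"x":0.0647,"y":0,"z":0.0011,"rx":0,"ry":-0.5,"rz":0}]' >/dev/null; python3 l.py
python3 -m inch '[{"x":0.0647,"y":0,"z":0.0011,"rx":0,"ry":-0.5,"rz":0},{"x":0.0647,"y":0,"z":0.0011,"rx":0,"ry":-0.5,"rz":0}]' >/dev/null; python3 l.py
python3 -m inch '[{"x":0.0647,"y":0,"z":0.0011,"rx":0,"ry":-0.5,"rz":0},{"x":0.0647,"y":0,"z":0.0011,"rx":0,"ry":-0.5,"rz":0}]' >/dev/null; python3 l.py
python3 -m inch '[{"x":0.0647,"y":0,"z":0.0011,"rx":0,"ry":-0.5,"rz":0},{"x":0.0647,"y":0,"z":0.0011,"rx":0,"ry":-0.5,"rz":0}]' >/dev/null; python3 l.py
python3 -m inch '[{"x":0.0647,"y":0,"z":0.0011,"rx":0,"ry":-0.5,"rz":0},{"x":0.0647,"y":0,"z":0.0011,"rx":0,"ry":-0.5,"rz":0}]' >/dev/null; python3 l.py
python3 an.py 11; tail -1 log.jsonl | cut -c1-200
```

```text
t th ex rad ang Fex Ft Fz Mex tauF tauFull w g
[[  8.8   35.89   0.72  55.11  37.7   -1.88  -3.15   2.84  -0.66  -0.25  -0.02  43.58  38.1 ]
 [  8.97  31.79   0.69  55.13  33.44  -1.98  -4.87   1.3   -0.92  -0.38  -0.13  43.88  38.27]
 [  9.13  27.78   0.66  55.16  29.37  -2.06  -5.27   0.06  -0.97  -0.41  -0.17  43.22  38.37]
 [  9.3   23.78   0.64  55.21  25.34  -3.78  -4.75  -0.67  -1.01  -0.37  -0.02  43.83  38.47]
 [  9.47  19.77   0.62  55.24  21.29  -3.29  -5.23  -1.5   -1.01  -0.4   -0.11  43.43  38.55]
 [  9.63  15.77   0.59  55.31  17.27  -5.49  -4.43  -1.72  -1.02  -0.34   0.07  43.49  38.62]
 [  9.8   11.77   0.56  55.34  13.24  -5.69  -5.86  -1.94  -1.01  -0.45  -0.25  43.42  38.67]
 [  9.97   7.76   0.54  55.42   9.2   -5.65  -6.52  -1.91  -1.11  -0.5   -0.29  43.69  38.7 ]
 [ 10.13   3.76   0.5   55.45   5.2   -6.61  -5.52  -3.69  -1.16  -0.42  -0.02  43.5   38.73]
 [ 10.3   -0.25   0.48  55.52   1.17  -6.99  -6.88  -3.41  -1.11  -0.53  -0.37  43.62  38.74]
 [ 10.47  -4.25   0.45  55.55  -2.85  -7.49  -7.02  -3.69  -1.26  -0.54  -0.25  43.89  38.75]
 [ 10.63  -8.25   0.44  55.63  -6.86  -8.04  -7.45  -3.19  -1.26  -0.57  -0.34  43.57  38.75]
 [ 10.8  -12.25   0.4   55.68 -10.86  -8.8   -7.86  -3.63  -1.25  -0.61  -0.44  43.79  38.75]
 [ 10.97 -16.24   0.34  55.69 -14.97  -8.37  -7.41  -3.81  -1.18  -0.57  -0.42  43.44  38.74]
 [ 11.13 -20.25   0.3   55.72 -18.96 -10.14  -6.96  -3.06  -1.25  -0.54  -0.24  43.42  38.75]
 [ 11.3  -24.25   0.29  55.82 -22.97  -9.6   -7.45  -3.46  -1.29  -0.58  -0.31  43.59  38.75]
 [ 11.47 -28.24   0.24  55.81 -27.08  -9.61  -7.25  -3.69  -1.22  -0.56  -0.34  43.31  38.74]
 [ 11.63 -32.24   0.22  55.84 -31.08  -9.75  -7.03  -2.52  -1.23  -0.54  -0.29  43.56  38.75]]
{"time_s": 11.6333, "joint_pos": [0.2282532019637579, 0.6457163771029841, 1.0726043497896498, -0.48166032387837127, 1.7171329341454864, 0.5381331160563446], "qd": [0.15011963088991737, 0.1837514262267
```

```bash
python3 -m inch '[{"x":-0.0647,"y":0,"z":0.0011,"rx":0,"ry":0.5,"rz":0},{"x":-0.0647,"y":0,"z":0.0011,"rx":0,"ry":0.5,"rz":0}]' >/dev/null; python3 l.py
python3 -m inch '[{"x":-0.0647,"y":0,"z":0.0011,"rx":0,"ry":0.5,"rz":0}]' >/dev/null; python3 l.py
python3 -m inch '[{"x":-0.0647,"y":0,"z":0.0011,"rx":0,"ry":0.5,"rz":0}]' >/dev/null; python3 l.py
python3 -m inch '[{"x":-0.0647,"y":0,"z":0.0011,"rx":0,"ry":0.5,"rz":0}]' >/dev/null; python3 l.py
python3 -m inch '[{"x":-0.0647,"y":0,"z":0.0011,"rx":0,"ry":0.5,"rz":0}]' >/dev/null; python3 l.py
python3 -m inch '[{"x":-0.0647,"y":0,"z":0.0011,"rx":0,"ry":0.5,"rz":0}]' >/dev/null; python3 l.py
python3 -m inch '[{"x":-0.0647,"y":0,"z":0.0011,"rx":0,"ry":0.5,"rz":0}]' >/dev/null; python3 l.py
python3 -m inch '[{"x":-0.0647,"y":0,"z":0.0011,"rx":0,"ry":0.5,"rz":0}]' >/dev/null; python3 l.py
python3 -m inch '[{"x":-0.0647,"y":0,"z":0.0011,"rx":0,"ry":0.5,"rz":0}]' >/dev/null; python3 l.py
python3 -m inch '[{"x":-0.0647,"y":0,"z":0.0011,"rx":0,"ry":0.5,"rz":0}]' >/dev/null; python3 l.py
python3 -m inch '[{"x":-0.0647,"y":0,"z":0.0011,"rx":0,"ry":0.5,"rz":0}]' >/dev/null; python3 l.py
python3 -m inch '[{"x":-0.0647,"y":0,"z":0.0011,"rx":0,"ry":0.5,"rz":0}]' >/dev/null; python3 l.py
python3 -m inch '[{"x":-0.0647,"y":0,"z":0.0011,"rx":0,"ry":0.5,"rz":0}]' >/dev/null; python3 l.py
python3 -m inch '[{"x":-0.0647,"y":0,"z":0.0011,"rx":0,"ry":0.5,"rz":0}]' >/dev/null; python3 l.py
python3 -m inch '[{"x":-0.0647,"y":0,"z":0.0011,"rx":0,"ry":0.5,"rz":0}]' >/dev/null; python3 l.py
python3 -m inch '[{"x":-0.0647,"y":0,"z":0.0011,"rx":0,"ry":0.5,"rz":0}]' >/dev/null; python3 l.py
python3 -m inch '[{"x":-0.0647,"y":0,"z":0.0011,"rx":0,"ry":0.5,"rz":0}]' >/dev/null; python3 l.py
python3 -m inch '[{"x":-0.0647,"y":0,"z":0.0011,"rx":0,"ry":0.5,"rz":0}]' >/dev/null; python3 l.py
python3 -m inch '[{"x":-0.0647,"y":0,"z":0.0011,"rx":0,"ry":0.5,"rz":0}]' >/dev/null; python3 l.py
python3 -m inch '[{"x":-0.0647,"y":0,"z":0.0011,"rx":0,"ry":0.5,"rz":0}]' >/dev/null; python3 l.py
python3 -m inch '[{"x":-0.0647,"y":0,"z":0.0011,"rx":0,"ry":0.5,"rz":0}]' >/dev/null; python3 l.py
python3 -m inch '[{"x":-0.0647,"y":0,"z":0.0011,"rx":0,"ry":0.5,"rz":0}]' >/dev/null; python3 l.py
python3 -m inch '[{"x":-0.0647,"y":0,"z":0.0011,"rx":0,"ry":0.5,"rz":0}]' >/dev/null; python3 l.py
python3 -m inch '[{"x":-0.0647,"y":0,"z":0.0011,"rx":0,"ry":0.5,"rz":0}]' >/dev/null; python3 l.py
python3 -m inch '[{"x":-0.0647,"y":0,"z":0.0011,"rx":0,"ry":0.5,"rz":0}]' >/dev/null; python3 l.py
python3 -m inch '[{"x":-0.0647,"y":0,"z":0.0011,"rx":0,"ry":0.5,"rz":0}]' >/dev/null; python3 l.py
python3 -m inch '[{"x":-0.0647,"y":0,"z":0.0011,"rx":0,"ry":0.5,"rz":0}]' >/dev/null; python3 l.py
python3 -m inch '[{"x":-0.0647,"y":0,"z":0.0011,"rx":0,"ry":0.5,"rz":0}]' >/dev/null; python3 l.py
python3 -m inch '[{"x":-0.0647,"y":0,"z":0.0011,"rx":0,"ry":0.5,"rz":0}]' >/dev/null; python3 l.py
python3 -m inch '[{"x":-0.0647,"y":0,"z":0.0011,"rx":0,"ry":0.5,"rz":0}]' >/dev/null; python3 l.py
python3 -m inch '[{"x":-0.0647,"y":0,"z":0.0011,"rx":0,"ry":0.5,"rz":0}]' >/dev/null; python3 l.py
python3 -m inch '[{"x":-0.0647,"y":0,"z":0.0011,"rx":0,"ry":0.5,"rz":0}]' >/dev/null; python3 l.py
python3 -m inch '[{"x":-0.0647,"y":0,"z":0.0011,"rx":0,"ry":0.5,"rz":0}]' >/dev/null; python3 l.py
python3 -m inch '[{"x":-0.0647,"y":0,"z":0.0011,"rx":0,"ry":0.5,"rz":0}]' >/dev/null; python3 l.py
python3 -m inch '[{"x":-0.0647,"y":0,"z":0.0011,"rx":0,"ry":0.5,"rz":0}]' >/dev/null; python3 l.py
python3 -m inch '[{"x":-0.0647,"y":0,"z":0.0011,"rx":0,"ry":0.5,"rz":0}]' >/dev/null; python3 l.py
python3 -m inch '[{"x":-0.0647,"y":0,"z":0.0011,"rx":0,"ry":0.5,"rz":0}]' >/dev/null; python3 l.py
python3 -m inch '[{"x":-0.0647,"y":0,"z":0.0011,"rx":0,"ry":0.5,"rz":0}]' >/dev/null; python3 l.py
python3 -m inch '[{"x":-0.0647,"y":0,"z":0.0011,"rx":0,"ry":0.5,"rz":0}]' >/dev/null; python3 l.py
python3 -m inch '[{"x":-0.0647,"y":0,"z":0.0011,"rx":0,"ry":0.5,"rz":0}]' >/dev/null; python3 l.py
python3 an.py 29; tail -1 log.jsonl | cut -c1-200
```

```text
t th ex rad ang Fex Ft Fz Mex tauF tauFull w g
[[ 11.8  -27.94   0.17  55.59 -29.04  -4.1    0.07  -3.2    0.21   0.    -0.2   43.2   38.86]
 [ 11.88 -25.86   0.17  55.57 -26.89  -5.85   0.87  -2.55   0.4    0.06  -0.22  43.62  38.81]
 [ 11.97 -23.83   0.2   55.54 -24.83  -5.96   2.53  -3.81   0.46   0.19   0.08  43.35  38.8 ]
 [ 12.05 -21.82   0.21  55.51 -22.78  -4.12   1.48  -2.67   0.51   0.11  -0.19  43.84  38.8 ]
 [ 12.13 -19.82   0.22  55.47 -20.81  -4.02   2.98  -3.11   0.54   0.23   0.1   43.62  38.8 ]
 [ 12.22 -17.82   0.23  55.47 -18.79  -3.93   2.47  -2.47   0.52   0.19   0.01  43.77  38.79]
 [ 12.3  -15.81   0.26  55.44 -16.77  -3.9    2.87  -2.63   0.61   0.22   0.01  43.59  38.78]
 [ 12.38 -13.81   0.27  55.41 -14.74  -3.9    2.54  -1.85   0.56   0.2   -0.01  43.4   38.77]
 [ 12.47 -11.81   0.28  55.41 -12.77  -3.53   2.57  -1.8    0.58   0.2   -0.03  43.47  38.76]
 [ 12.55  -9.81   0.3   55.37 -10.74  -2.87   3.71  -1.52   0.64   0.29   0.15  43.28  38.74]
 [ 12.63  -7.81   0.3   55.35  -8.75  -2.52   4.91  -2.16   0.62   0.38   0.43  43.49  38.72]
 [ 12.72  -5.81   0
[... 2208 characters left out ...]
  0.41   0.49  43.49  37.48]
 [ 14.72  42.19   0.66  54.85  41.84   3.7    3.9   10.62   0.61   0.3    0.23  43.57  37.4 ]
 [ 14.8   44.19   0.69  54.84  43.88   4.18   4.96  10.66   0.6    0.38   0.47  43.79  37.32]
 [ 14.88  46.19   0.71  54.83  45.89   5.11   4.28  10.98   0.6    0.33   0.32  43.52  37.27]
 [ 14.97  48.19   0.71  54.82  47.89   4.97   5.27  11.32   0.65   0.41   0.49  43.2   37.23]
 [ 15.05  50.19   0.7   54.79  49.89   4.66   4.85  12.3    0.55   0.38   0.49  43.83  37.17]]
{"time_s": 15.05, "joint_pos": [-0.4841234351902998, 0.46902861294484666, 1.6431416946931574, 0.8856455594218515, 1.3546356955494554, -0.5268767683405237], "qd": [-0.16958393921589998, 0.1374920555004
```

```bash
cat > fit.py <<'E'
from an import *
from scipy.optimize import least_squares
D=rows(); th=np.radians(D[:,1]); sg=np.sign(np.gradient(D[:,1])); ok=np.ones(len(D),bool); ok[0]=0
# drop samples just after reversal
for i in range(1,len(D)):
    if sg[i]!=sg[i-1]: ok[i-1:i+2]=0
ok[:3]=0
Mex,Ft,Fz=D[:,8],D[:,6],D[:,7]; rad=D[:,3]*1e-3; off=np.radians(D[:,4]-D[:,1])
# tau = k*Ft - Mex style: tauFull linear in lever k
for D0 in(None,.2):
  for pri in (.215,):
    def res(p):
        A,B,d,k,e=p; tau=k*Ft-Mex+e*Fz
        r=(tau-(A*np.cos(th)+B*np.sin(th)+d*sg))[ok]/.11
        return np.r_[r,(k-pri)/.008,e/.002,(d-.2)/(.01 if D0 else 1),(np.hypot(A,B)-.165)/.015]
    for x0 in([-.1,.1,.2,.2,0],[.1,-.1,.2,.2,0]):
        s=least_squares(res,x0); A,B,d,k,e=s.x; C=np.linalg.inv(s.jac.T@s.jac)
        # tau=G cos(th+a0)= G cos a0 cos th - G sin a0 sin th
        a0=np.degrees(np.arctan2(-B,A)); tgt=(-90-a0+180)%360-180
        n=np.array([-B,A])/(A*A+B*B); sd=np.degrees(np.sqrt(n@C[:2,:2]@n))
        print('G',np.hypot(A,B).round(3),'d',d.round(3),'k',k.round(4),'e',e.round(4),'target th',round(tgt,1),'+-',round(sd,1),'cost',round(s.cost,1),ok.sum(),'rms',np.std(s.fun[:ok.sum()])*.11)
E
python3 fit.py
cat > v.py <<'E'
from h import *
q=np.load('q.npy'); c,s=np.cos(q[2]),np.sin(q[2]); ex=np.array([c,s,0]); ey=np.array([-s,c,0]); ax=np.array([q[0],q[1],.14])
for n in('scene','top'):
    p=eyes.snapshot(n)
    for r in eyes.pinpoint(p,'valve')[:2]:
        o,d=ray(p,r['location']); X=o+d*(((ax-o)@ex+.0285)/(d@ex)); v=X-ax; print(n,round(r['p'],2),v@ey,v[2],'wheel deg',np.degrees(np.arctan2(v[2],v@ey)))
E
python3 v.py
```

```text
G 0.179 d 0.087 k 0.196 e -0.0025 target th 7.1 +- 6.3 cost 32.4 60 rms 0.1070007540207524
G 0.179 d 0.087 k 0.196 e -0.0025 target th 7.1 +- 6.3 cost 32.4 60 rms 0.10700086165846139
G 0.182 d 0.191 k 0.2128 e -0.0026 target th 17.4 +- 5.1 cost 37.5 60 rms 0.11979579633871242
G 0.111 d 0.193 k 0.2078 e -0.0073 target th 154.8 +- 10.5 cost 82.6 60 rms 0.16412317723120762
scene 0.62 0.05100730103569984 0.019409479744552427 wheel deg 20.832999092606666
top 0.94 0.04533850537283777 -0.008857014530046281 wheel deg -11.053694035793814
```

```bash
cat > fit2.py <<'E'
from an import *
from scipy.optimize import least_squares
D=rows(); th=np.radians(D[:,1]); sg=np.sign(np.gradient(D[:,1])); ok=np.ones(len(D),bool); ok[:3]=0
for i in range(1,len(D)):
    if sg[i]!=sg[i-1]: ok[i-1:i+2]=0
Mex,Ft,Fz=D[:,8],D[:,6],D[:,7]
def go(msk,sd_d,sd_c,sd_e,x0):
    def res(p):
        A,B,d,k,e,c=p; r=(Ft-(Mex+A*np.cos(th)+B*np.sin(th)+d*sg+e*Fz+c)/k)[msk]/.55
        return np.r_[r,(k-.215)/.02,e/sd_e,(d-.2)/sd_d,(np.hypot(A,B)-.165)/.015,c/sd_c]
    s=least_squares(res,x0); A,B,d,k,e,c=s.x; C=np.linalg.inv(s.jac.T@s.jac)
    tgt=(-90-np.degrees(np.arctan2(-B,A))+180)%360-180; n=np.array([-B,A])/(A*A+B*B); sd=np.degrees(np.sqrt(n@C[:2,:2]@n))
    print('G',np.hypot(A,B).round(3),'d',d.round(3),'k',k.round(4),'e',e.round(4),'c',c.round(3),'target',round(tgt,1),'+-',round(sd,1),'cost',round(s.cost,1),msk.sum(),'rmsFt',np.std(s.fun[:msk.sum()])*.55)
    return s
if __name__=='__main__':
    for x0 in([-.1,.1,.2,.2,0,0],[.1,-.1,.2,.2,0,0]):
        for a in((.01,.001,.001),(.01,.001,.003),(.01,.03,.001),(.1,.001,.001)): go(ok,*a,x0)
    # lever from the other axis: M about (tool x dir) vs Fex
    import json
    S=[json.loads(l) for l in open('log.jsonl')]; m=[];f=[]
    for s in S:
        M=R.from_euler('xyz',s['tcp_rot']).as_matrix(); m.append(M.T@s['torque']); f.append(M.T@s['contact_force'])
    m=np.array(m);f=np.array(f); print('Mx vs Fy',np.polyfit(m[:,0],f[:,1],1),np.polyfit(f[:,1],m[:,0],1),np.corrcoef(m[:,0],f[:,1])[0,1])
E
python3 fit2.py
```

```text
G 0.183 d 0.197 k 0.2161 e 0.0008 c -0.0 target 16.6 +- 5.4 cost 33.6 60 rmsFt 0.572690348340188
G 0.179 d 0.197 k 0.2182 e 0.0052 c -0.0 target 17.4 +- 5.6 cost 31.7 60 rmsFt 0.5478306972911016
G 0.183 d 0.197 k 0.216 e 0.0008 c -0.005 target 15.2 +- 11.3 cost 33.6 60 rmsFt 0.5725386465393502
G 0.182 d 0.121 k 0.2019 e 0.0008 c 0.0 target 9.9 +- 6.8 cost 32.3 60 rmsFt 0.5574539495513253
G 0.183 d 0.197 k 0.2161 e 0.0008 c -0.0 target 16.6 +- 5.4 cost 33.6 60 rmsFt 0.572690393295258
G 0.125 d 0.201 k 0.2177 e 0.0136 c 0.0 target 166.3 +- 8.8 cost 68.1 60 rmsFt 0.7356458937226983
G 0.183 d 0.197 k 0.216 e 0.0008 c -0.005 target 15.2 +- 11.3 cost 33.6 60 rmsFt 0.5725372583782414
G 0.182 d 0.121 k 0.2019 e 0.0008 c 0.0 target 9.9 +- 6.8 cost 32.3 60 rmsFt 0.5574543823497816
Mx vs Fy [ 9.4811638  -8.29533977] [0.05468527 0.7684537 ] 0.7200555713962229
```

```bash
python3 -m inch '[{"x":0.0647,"y":0,"z":0.0011,"rx":0,"ry":-0.5,"rz":0},{"x":0.0647,"y":0,"z":0.0011,"rx":0,"ry":-0.5,"rz":0}]' >/dev/null; python3 l.py
python3 -m inch '[{"x":0.0647,"y":0,"z":0.0011,"rx":0,"ry":-0.5,"rz":0}]' >/dev/null; python3 l.py
python3 -m inch '[{"x":0.0647,"y":0,"z":0.0011,"rx":0,"ry":-0.5,"rz":0}]' >/dev/null; python3 l.py
python3 -m inch '[{"x":0.0647,"y":0,"z":0.0011,"rx":0,"ry":-0.5,"rz":0}]' >/dev/null; python3 l.py
python3 -m inch '[{"x":0.0647,"y":0,"z":0.0011,"rx":0,"ry":-0.5,"rz":0}]' >/dev/null; python3 l.py
python3 -m inch '[{"x":0.0647,"y":0,"z":0.0011,"rx":0,"ry":-0.5,"rz":0}]' >/dev/null; python3 l.py
python3 -m inch '[{"x":0.0647,"y":0,"z":0.0011,"rx":0,"ry":-0.5,"rz":0}]' >/dev/null; python3 l.py
python3 -m inch '[{"x":0.0647,"y":0,"z":0.0011,"rx":0,"ry":-0.5,"rz":0}]' >/dev/null; python3 l.py
python3 -m inch '[{"x":0.0647,"y":0,"z":0.0011,"rx":0,"ry":-0.5,"rz":0}]' >/dev/null; python3 l.py
python3 -m inch '[{"x":0.0647,"y":0,"z":0.0011,"rx":0,"ry":-0.5,"rz":0}]' >/dev/null; python3 l.py
python3 -m inch '[{"x":0.0647,"y":0,"z":0.0011,"rx":0,"ry":-0.5,"rz":0}]' >/dev/null; python3 l.py
python3 -m inch '[{"x":0.0647,"y":0,"z":0.0011,"rx":0,"ry":-0.5,"rz":0}]' >/dev/null; python3 l.py
python3 -m inch '[{"x":0.0647,"y":0,"z":0.0011,"rx":0,"ry":-0.5,"rz":0}]' >/dev/null; python3 l.py
python3 -m inch '[{"x":0.0647,"y":0,"z":0.0011,"rx":0,"ry":-0.5,"rz":0}]' >/dev/null; python3 l.py
python3 -m inch '[{"x":0.0647,"y":0,"z":0.0011,"rx":0,"ry":-0.5,"rz":0}]' >/dev/null; python3 l.py
python3 -m inch '[{"x":0.0647,"y":0,"z":0.0011,"rx":0,"ry":-0.5,"rz":0}]' >/dev/null; python3 l.py
python3 -m inch '[{"x":0.0647,"y":0,"z":0.0011,"rx":0,"ry":-0.5,"rz":0}]' >/dev/null; python3 l.py
python3 -m inch '[{"x":0.0647,"y":0,"z":0.0011,"rx":0,"ry":-0.5,"rz":0}]' >/dev/null; python3 l.py
python3 -m inch '[{"x":0.0647,"y":0,"z":0.0011,"rx":0,"ry":-0.5,"rz":0}]' >/dev/null; python3 l.py
python3 -m inch '[{"x":0.0647,"y":0,"z":0.0011,"rx":0,"ry":-0.5,"rz":0}]' >/dev/null; python3 l.py
python3 -m inch '[{"x":0.0647,"y":0,"z":0.0011,"rx":0,"ry":-0.5,"rz":0}]' >/dev/null; python3 l.py
python3 -m inch '[{"x":0.0647,"y":0,"z":0.0011,"rx":0,"ry":-0.5,"rz":0}]' >/dev/null; python3 l.py
python3 -m inch '[{"x":0.0647,"y":0,"z":0.0011,"rx":0,"ry":-0.5,"rz":0}]' >/dev/null; python3 l.py
python3 -m inch '[{"x":0.0647,"y":0,"z":0.0011,"rx":0,"ry":-0.5,"rz":0}]' >/dev/null; python3 l.py
python3 -m inch '[{"x":0.0647,"y":0,"z":0.0011,"rx":0,"ry":-0.5,"rz":0}]' >/dev/null; python3 l.py
python3 -m inch '[{"x":0.0647,"y":0,"z":0.0011,"rx":0,"ry":-0.5,"rz":0}]' >/dev/null; python3 l.py
python3 -m inch '[{"x":0.0647,"y":0,"z":0.0011,"rx":0,"ry":-0.5,"rz":0}]' >/dev/null; python3 l.py
python3 -m inch '[{"x":0.0647,"y":0,"z":0.0011,"rx":0,"ry":-0.5,"rz":0}]' >/dev/null; python3 l.py
python3 -m inch '[{"x":0.0647,"y":0,"z":0.0011,"rx":0,"ry":-0.5,"rz":0}]' >/dev/null; python3 l.py
python3 -m inch '[{"x":0.0647,"y":0,"z":0.0011,"rx":0,"ry":-0.5,"rz":0}]' >/dev/null; python3 l.py
python3 -m inch '[{"x":0.0647,"y":0,"z":0.0011,"rx":0,"ry":-0.5,"rz":0}]' >/dev/null; python3 l.py
python3 -m inch '[{"x":0.0647,"y":0,"z":0.0011,"rx":0,"ry":-0.5,"rz":0}]' >/dev/null; python3 l.py
python3 -m inch '[{"x":0.0647,"y":0,"z":0.0011,"rx":0,"ry":-0.5,"rz":0}]' >/dev/null; python3 l.py
python3 -m inch '[{"x":0.0647,"y":0,"z":0.0011,"rx":0,"ry":-0.5,"rz":0}]' >/dev/null; python3 l.py
python3 -m inch '[{"x":0.0647,"y":0,"z":0.0011,"rx":0,"ry":-0.5,"rz":0}]' >/dev/null; python3 l.py
python3 -m inch '[{"x":0.0647,"y":0,"z":0.0011,"rx":0,"ry":-0.5,"rz":0}]' >/dev/null; python3 l.py
python3 an.py 69 | awk 'NR%4==1'; python3 fit2.py | head -4
```

```text
t th ex rad ang Fex Ft Fz Mex tauF tauFull w g
 [ 15.67  39.85   0.74  54.87  40.96   0.39  -2.18   7.03  -0.5   -0.17   0.02  43.38  38.3 ]
 [ 16.    31.84   0.71  54.95  32.9   -1.32  -1.24   5.57  -0.51  -0.1    0.23  43.86  38.61]
 [ 16.33  23.83   0.65  55.02  24.85  -2.38  -2.63   3.25  -0.48  -0.21  -0.09  43.6   38.86]
 [ 16.67  15.83   0.61  55.1   16.77  -4.05  -2.77   0.53  -0.52  -0.21  -0.07  43.63  39.04]
 [ 17.     7.82   0.55  55.24   8.71  -5.9   -3.02   0.48  -0.53  -0.23  -0.12  43.79  39.15]
 [ 17.33  -0.19   0.49  55.31   0.67  -6.91  -5.25  -0.5   -0.6   -0.41  -0.53  43.3   39.2 ]
 [ 17.67  -8.19   0.42  55.4   -7.4   -7.5   -4.73  -1.88  -0.67  -0.36  -0.35  43.63  39.26]
 [ 18.   -16.2    0.36  55.49 -15.42  -8.49  -5.05  -1.63  -0.67  -0.39  -0.42  43.69  39.26]
 [ 18.33 -24.2    0.3   55.58 -23.47  -8.43  -5.65  -1.71  -0.79  -0.44  -0.43  43.72  39.29]]
G 0.194 d 0.192 k 0.2171 e 0.0012 c -0.0 target 13.9 +- 4.0 cost 56.5 93 rmsFt 0.5904508268116793
G 0.187 d 0.194 k 0.2192 e 0.0071 c -0.0 target 16.1 +- 4.3 cost 52.7 93 rmsFt 0.5623908295626809
G 0.194 d 0.192 k 0.2171 e 0.0012 c -0.006 target 12.3 +- 10.1 cost 56.5 93 rmsFt 0.5902669516527759
G 0.191 d 0.104 k 0.1975 e 0.0009 c -0.0 target 11.7 +- 3.8 cost 52.4 93 rmsFt 0.568112289362253
```

```bash
python3 -m inch '[{"x":-0.0647,"y":0,"z":0.0011,"rx":0,"ry":0.5,"rz":0},{"x":-0.0647,"y":0,"z":0.0011,"rx":0,"ry":0.5,"rz":0}]' >/dev/null; python3 l.py
python3 -m inch '[{"x":-0.0647,"y":0,"z":0.0011,"rx":0,"ry":0.5,"rz":0}]' >/dev/null; python3 l.py
python3 -m inch '[{"x":-0.0647,"y":0,"z":0.0011,"rx":0,"ry":0.5,"rz":0}]' >/dev/null; python3 l.py
python3 -m inch '[{"x":-0.0647,"y":0,"z":0.0011,"rx":0,"ry":0.5,"rz":0}]' >/dev/null; python3 l.py
python3 -m inch '[{"x":-0.0647,"y":0,"z":0.0011,"rx":0,"ry":0.5,"rz":0}]' >/dev/null; python3 l.py
python3 -m inch '[{"x":-0.0647,"y":0,"z":0.0011,"rx":0,"ry":0.5,"rz":0}]' >/dev/null; python3 l.py
python3 -m inch '[{"x":-0.0647,"y":0,"z":0.0011,"rx":0,"ry":0.5,"rz":0}]' >/dev/null; python3 l.py
python3 -m inch '[{"x":-0.0647,"y":0,"z":0.0011,"rx":0,"ry":0.5,"rz":0}]' >/dev/null; python3 l.py
python3 -m inch '[{"x":-0.0647,"y":0,"z":0.0011,"rx":0,"ry":0.5,"rz":0}]' >/dev/null; python3 l.py
python3 -m inch '[{"x":-0.0647,"y":0,"z":0.0011,"rx":0,"ry":0.5,"rz":0}]' >/dev/null; python3 l.py
python3 -m inch '[{"x":-0.0647,"y":0,"z":0.0011,"rx":0,"ry":0.5,"rz":0}]' >/dev/null; python3 l.py
python3 -m inch '[{"x":-0.0647,"y":0,"z":0.0011,"rx":0,"ry":0.5,"rz":0}]' >/dev/null; python3 l.py
python3 -m inch '[{"x":-0.0647,"y":0,"z":0.0011,"rx":0,"ry":0.5,"rz":0}]' >/dev/null; python3 l.py
python3 -m inch '[{"x":-0.0647,"y":0,"z":0.0011,"rx":0,"ry":0.5,"rz":0}]' >/dev/null; python3 l.py
python3 -m inch '[{"x":-0.0647,"y":0,"z":0.0011,"rx":0,"ry":0.5,"rz":0}]' >/dev/null; python3 l.py
python3 -m inch '[{"x":-0.0647,"y":0,"z":0.0011,"rx":0,"ry":0.5,"rz":0}]' >/dev/null; python3 l.py
python3 -m inch '[{"x":-0.0647,"y":0,"z":0.0011,"rx":0,"ry":0.5,"rz":0}]' >/dev/null; python3 l.py
python3 -m inch '[{"x":-0.0647,"y":0,"z":0.0011,"rx":0,"ry":0.5,"rz":0}]' >/dev/null; python3 l.py
python3 -m inch '[{"x":-0.0647,"y":0,"z":0.0011,"rx":0,"ry":0.5,"rz":0}]' >/dev/null; python3 l.py
python3 -m inch '[{"x":-0.0647,"y":0,"z":0.0011,"rx":0,"ry":0.5,"rz":0}]' >/dev/null; python3 l.py
python3 -m inch '[{"x":-0.0647,"y":0,"z":0.0011,"rx":0,"ry":0.5,"rz":0}]' >/dev/null; python3 l.py
python3 -m inch '[{"x":-0.0647,"y":0,"z":0.0011,"rx":0,"ry":0.5,"rz":0}]' >/dev/null; python3 l.py
python3 -m inch '[{"x":-0.0647,"y":0,"z":0.0011,"rx":0,"ry":0.5,"rz":0}]' >/dev/null; python3 l.py
python3 -m inch '[{"x":-0.0647,"y":0,"z":0.0011,"rx":0,"ry":0.5,"rz":0}]' >/dev/null; python3 l.py
python3 -m inch '[{"x":-0.0647,"y":0,"z":0.0011,"rx":0,"ry":0.5,"rz":0}]' >/dev/null; python3 l.py
python3 -m inch '[{"x":-0.0647,"y":0,"z":0.0011,"rx":0,"ry":0.5,"rz":0}]' >/dev/null; python3 l.py
python3 -m inch '[{"x":-0.0647,"y":0,"z":0.0011,"rx":0,"ry":0.5,"rz":0}]' >/dev/null; python3 l.py
python3 -m inch '[{"x":-0.0647,"y":0,"z":0.0011,"rx":0,"ry":0.5,"rz":0}]' >/dev/null; python3 l.py
python3 -m inch '[{"x":-0.0647,"y":0,"z":0.0011,"rx":0,"ry":0.5,"rz":0}]' >/dev/null; python3 l.py
python3 -m inch '[{"x":-0.0647,"y":0,"z":0.0011,"rx":0,"ry":0.5,"rz":0}]' >/dev/null; python3 l.py
python3 -m inch '[{"x":-0.0647,"y":0,"z":0.0011,"rx":0,"ry":0.5,"rz":0}]' >/dev/null; python3 l.py
python3 -m inch '[{"x":-0.0647,"y":0,"z":0.0011,"rx":0,"ry":0.5,"rz":0}]' >/dev/null; python3 l.py
python3 -m inch '[{"x":-0.0647,"y":0,"z":0.0011,"rx":0,"ry":0.5,"rz":0}]' >/dev/null; python3 l.py
python3 -m inch '[{"x":-0.0647,"y":0,"z":0.0011,"rx":0,"ry":0.5,"rz":0}]' >/dev/null; python3 l.py
python3 -m inch '[{"x":-0.0647,"y":0,"z":0.0011,"rx":0,"ry":0.5,"rz":0}]' >/dev/null; python3 l.py
python3 -m inch '[{"x":-0.0647,"y":0,"z":0.0011,"rx":0,"ry":0.5,"rz":0}]' >/dev/null; python3 l.py
python3 an.py 105 | awk 'NR%4==1'; python3 fit2.py | head -4
```

```text
t th ex rad ang Fex Ft Fz Mex tauF tauFull w g
 [ 18.75 -13.84   0.29  55.3  -14.6   -3.38   2.18  -0.45   0.47   0.17   0.    43.43  39.37]
 [ 19.08  -5.83   0.32  55.19  -6.56  -2.81   2.07  -0.38   0.62   0.16  -0.18  43.67  39.3 ]
 [ 19.42   2.18   0.41  55.1    1.49  -1.3    2.43   1.42   0.62   0.19  -0.1   43.07  39.19]
 [ 19.75  10.18   0.42  54.99   9.54   0.34   3.94   1.95   0.78   0.3    0.07  43.55  39.02]
 [ 20.08  18.18   0.48  54.9   17.64   0.94   4.56   5.32   0.79   0.35   0.19  43.82  38.79]
 [ 20.42  26.18   0.55  54.81  25.75   3.42   3.73   0.94   0.56   0.29   0.24  43.67  39.31]
 [ 20.75  34.19   0.62  54.79  33.84   3.33   5.14   9.28   0.68   0.4    0.42  43.49  38.14]
 [ 21.08  42.19   0.66  54.7   41.92   5.11   4.68  11.09   0.63   0.36   0.38  43.49  37.84]
 [ 21.42  50.19   0.69  54.63  49.97   6.03   4.42  14.68   0.52   0.34   0.43  43.43  37.62]]
G 0.197 d 0.192 k 0.2184 e 0.0016 c -0.0 target 14.1 +- 3.4 cost 74.0 126 rmsFt 0.5799611993689
G 0.187 d 0.194 k 0.2214 e 0.0075 c -0.0 target 17.5 +- 3.9 cost 68.8 126 rmsFt 0.5559101836322414
G 0.197 d 0.192 k 0.2184 e 0.0016 c -0.002 target 13.6 +- 9.7 cost 74.0 126 rmsFt 0.5799453965432532
G 0.194 d 0.108 k 0.1995 e 0.0013 c 0.0 target 11.8 +- 3.3 cost 70.0 126 rmsFt 0.5654220757676622
```

```bash
cat > fit3.py <<'E'
from an import *
from scipy.optimize import least_squares
D=rows(); S=[json.loads(l) for l in open('log.jsonl')]
Z=np.array([R.from_euler('xyz',s['tcp_rot']).as_matrix()[:,2] for s in S]); X=np.array([s['tool_pos'] for s in S]); F=np.array([s['contact_force'] for s in S]); Mo=np.array([s['torque'] for s in S])
g=X-.022*Z-ax; wa=np.arctan2(-(g@ey),g[:,2]); sg=np.sign(np.gradient(D[:,1])); ok=np.ones(len(D),bool); ok[:3]=0
for i in range(1,len(D)):
    if sg[i]!=sg[i-1]: ok[max(i-1,0):i+3]=0
Mex=Mo@ex; Ft=D[:,6]
def tau(L,ey_,ez_): return -(Mex+np.cross(X-L*Z-ax-ey_*ey-ez_*np.array([0,0,1]),F)@ex)
def go(sd_d,sd_c,sd_e,Lfix=None,msk=ok,w=.13):
    def res(p):
        A,B,d,L,a,b,c=p; r=(tau(L,a,b)-(A*np.cos(wa)+B*np.sin(wa)+d*sg+c))[msk]/w
        return np.r_[r,(L-(Lfix or .162))/(1e-5 if Lfix else .02),a/sd_e,b/sd_e,(d-.2)/sd_d,c/sd_c,(np.hypot(A,B)-.165)/.015]
    s=least_squares(res,[-.1,.1,.2,.16,0,0,0],x_scale=[.1,.1,.1,.1,.01,.01,.01]); A,B,d,L,a,b,c=s.x; C=np.linalg.inv(s.jac.T@s.jac); n=np.array([-B,A])/(A*A+B*B)
    t=(-90-np.degrees(np.arctan2(-B,A))+180)%360-180
    print('G %.3f d %.3f L %.4f a %.4f b %.4f c %.3f target %.1f +- %.1f cost %.1f rms %.3f n %d'%(np.hypot(A,B),d,L,a,b,c,t,np.degrees(np.sqrt(n@C[:2,:2]@n)),s.cost,np.std(s.fun[:msk.sum()])*w,msk.sum()))
if __name__=='__main__':
    for L in(None,.150,.155,.160,.165,.17): go(.01,.0005,.002,L)
    for L in(.16,.165): go(.01,.0005,.0005,L); go(.1,.02,.002,L)
    go(.01,.0005,.002,.162,ok&(np.arange(len(D))<69)); go(.01,.0005,.002,.162,ok&(np.arange(len(D))>=69))
E
python3 fit3.py
```

```text
G 0.187 d 0.184 L 0.1585 a 0.0027 b 0.0019 c -0.000 target 15.4 +- 4.0 cost 57.4 rms 0.122 n 122
G 0.185 d 0.173 L 0.1500 a 0.0022 b -0.0001 c -0.000 target 15.0 +- 4.0 cost 59.4 rms 0.123 n 122
G 0.186 d 0.179 L 0.1550 a 0.0025 b 0.0011 c -0.000 target 15.2 +- 4.0 cost 57.7 rms 0.122 n 122
G 0.187 d 0.185 L 0.1600 a 0.0027 b 0.0022 c -0.000 target 15.4 +- 4.0 cost 57.5 rms 0.122 n 122
G 0.188 d 0.191 L 0.1650 a 0.0030 b 0.0034 c -0.000 target 15.6 +- 4.0 cost 58.6 rms 0.123 n 122
G 0.189 d 0.197 L 0.1700 a 0.0033 b 0.0045 c -0.000 target 15.8 +- 4.0 cost 61.2 rms 0.125 n 122
G 0.192 d 0.189 L 0.1600 a 0.0002 b 0.0002 c 0.000 target 13.7 +- 3.8 cost 59.7 rms 0.126 n 122
G 0.186 d 0.156 L 0.1600 a 0.0027 b 0.0042 c -0.001 target 14.4 +- 7.6 cost 54.3 rms 0.118 n 122
G 0.195 d 0.197 L 0.1650 a 0.0003 b 0.0004 c 0.000 target 13.4 +- 3.7 cost 62.4 rms 0.129 n 122
G 0.187 d 0.174 L 0.1650 a 0.0030 b 0.0045 c -0.001 target 14.8 +- 7.6 cost 57.5 rms 0.121 n 122
G 0.175 d 0.197 L 0.1620 a 0.0010 b 0.0012 c -0.000 target 17.6 +- 6.4 cost 23.5 rms 0.118 n 56
G 0.181 d 0.191 L 0.1620 a 0.0023 b 0.0021 c 0.000 target 14.0 +- 5.6 cost 36.0 rms 0.132 n 66
```

```bash
python3 -m inch '[{"x":0.0647,"y":0,"z":0.0011,"rx":0,"ry":-0.5,"rz":0},{"x":0.0647,"y":0,"z":0.0011,"rx":0,"ry":-0.5,"rz":0}]' >/dev/null; python3 l.py
python3 -m inch '[{"x":0.0647,"y":0,"z":0.0011,"rx":0,"ry":-0.5,"rz":0}]' >/dev/null; python3 l.py
python3 -m inch '[{"x":0.0647,"y":0,"z":0.0011,"rx":0,"ry":-0.5,"rz":0}]' >/dev/null; python3 l.py
python3 -m inch '[{"x":0.0647,"y":0,"z":0.0011,"rx":0,"ry":-0.5,"rz":0}]' >/dev/null; python3 l.py
python3 -m inch '[{"x":0.0647,"y":0,"z":0.0011,"rx":0,"ry":-0.5,"rz":0}]' >/dev/null; python3 l.py
python3 -m inch '[{"x":0.0647,"y":0,"z":0.0011,"rx":0,"ry":-0.5,"rz":0}]' >/dev/null; python3 l.py
python3 -m inch '[{"x":0.0647,"y":0,"z":0.0011,"rx":0,"ry":-0.5,"rz":0}]' >/dev/null; python3 l.py
python3 -m inch '[{"x":0.0647,"y":0,"z":0.0011,"rx":0,"ry":-0.5,"rz":0}]' >/dev/null; python3 l.py
python3 -m inch '[{"x":0.0647,"y":0,"z":0.0011,"rx":0,"ry":-0.5,"rz":0}]' >/dev/null; python3 l.py
python3 -m inch '[{"x":0.0647,"y":0,"z":0.0011,"rx":0,"ry":-0.5,"rz":0}]' >/dev/null; python3 l.py
python3 -m inch '[{"x":0.0647,"y":0,"z":0.0011,"rx":0,"ry":-0.5,"rz":0}]' >/dev/null; python3 l.py
python3 -m inch '[{"x":0.0647,"y":0,"z":0.0011,"rx":0,"ry":-0.5,"rz":0}]' >/dev/null; python3 l.py
python3 -m inch '[{"x":0.0647,"y":0,"z":0.0011,"rx":0,"ry":-0.5,"rz":0}]' >/dev/null; python3 l.py
python3 -m inch '[{"x":0.0647,"y":0,"z":0.0011,"rx":0,"ry":-0.5,"rz":0}]' >/dev/null; python3 l.py
python3 -m inch '[{"x":0.0647,"y":0,"z":0.0011,"rx":0,"ry":-0.5,"rz":0}]' >/dev/null; python3 l.py
python3 -m inch '[{"x":0.0647,"y":0,"z":0.0011,"rx":0,"ry":-0.5,"rz":0}]' >/dev/null; python3 l.py
python3 -m inch '[{"x":0.0647,"y":0,"z":0.0011,"rx":0,"ry":-0.5,"rz":0}]' >/dev/null; python3 l.py
python3 -m inch '[{"x":0,"y":0,"z":0,"rx":0,"ry":0,"rz":0},{"x":0,"y":0,"z":0,"rx":0,"ry":0,"rz":0}]' >/dev/null
python3 w.py
python3 -m inch '[{"x":0,"y":0,"z":0,"rx":0,"ry":0,"rz":0},{"x":0,"y":0,"z":0,"rx":0,"ry":0,"rz":0},{"x":0,"y":0,"z":0,"rx":0,"ry":0,"rz":0},{"x":0,"y":0,"z":0,"rx":0,"ry":0,"rz":0},{"x":0,"y":0,"z":0,"rx":0,"ry":0,"rz":0},{"x":0,"y":0,"z":0,"rx":0,"ry":0,"rz":0},{"x":0,"y":0,"z":0,"rx":0,"ry":0,"rz":0}]' 0
cat > bias.py <<'E'
from an import *
import sys
S=[]
for i in range(int(sys.argv[1])): p=eyes.snapshot('scene'); S.append(sensors.sense())
F=np.array([s['contact_force'] for s in S]); M=np.array([s['torque'] for s in S])
s=S[-1]; z=R.from_euler('xyz',s['tcp_rot']).as_matrix()[:,2]; n=len(S)
print('F mean',F.mean(0).round(3),'sd',F.std(0).round(2),'M mean',M.mean(0).round(4),'sd',M.std(0).round(3))
t=[-(m+np.cross(np.array(s['tool_pos'])-.16*z-ax,f))@ex for f,m in zip(F,M)]
print('tau bias',np.mean(t).round(4),'+-',(np.std(t)/n**.5).round(4),'time',s['time_s'],'lag1',np.corrcoef(F[1:,1],F[:-1,1])[0,1])
E
python3 bias.py 40; python3 an.py 138|tail -5; python3 w.py
```

```text
t 23.0833 to go in tool units to centre/z.195 [ 0.468 -0.017  0.052] tooly vs ex deg -0.04 tilt [ 2.401e-01 -7.000e-04 -9.707e-01] F [-3.27 -1.59 -0.53] M [-0.863  0.266  0.103] w 0.04368861624501847 39.743806421756744
time_s: 23.67
tool_pos: [0.5573, 0.0911, 0.1939]
tcp_rot: [3.141, -0.244, 1.261]
contact_force: [0.4, 0.2, -0.5]
grip_width: 0.0856
grip_force: 0.0
F mean [ 0.024 -0.102  0.024] sd [0.52 0.55 0.53] M mean [-0.1071  0.0418  0.0029] sd [0.033 0.026 0.03 ]
tau bias 0.0973 +- 0.0183 time 25.6667 lag1 0.07338348794948839
 [22.58 21.79  0.64 54.89 23.25 -2.18 -4.85  3.72 -0.8  -0.38 -0.25 43.41 39.34]
 [22.67 19.78  0.6  54.91 21.23 -3.12 -4.89  2.96 -0.88 -0.38 -0.18 43.45 39.39]
 [22.75 17.78  0.59 54.95 19.24 -3.36 -4.62  2.3  -0.83 -0.36 -0.16 43.28 39.44]
 [22.83 15.78  0.59 54.96 17.21 -3.51 -5.03  2.26 -0.91 -0.39 -0.18 43.39 39.48]
 [22.92 13.78  0.57 55.   15.19 -4.4  -4.6   1.3  -0.89 -0.36 -0.1  43.19 39.52]]
t 25.6667 to go in tool units to centre/z.195 [ 0.451 -0.026  0.072] tooly vs ex deg 0.0 tilt [ 2.419e-01  1.000e-04 -9.703e-01] F [-0.15  0.27  0.21] M [-0.061  0.052  0.03 ] w 0.08496883303794257 0.0
```

The free reading at tilt shows a moment bias of about -0.115 N m about the axle direction, which comes from the gripper's own weight. I'll map it against tilt with the gripper open.

```bash
python3 -m inch '[{"x":-0.129,"y":0,"z":0.0045,"rx":0,"ry":1,"rz":0},{"x":-0.129,"y":0,"z":0.0045,"rx":0,"ry":1,"rz":0},{"x":-0.129,"y":0,"z":0.0045,"rx":0,"ry":1,"rz":0},{"x":-0.129,"y":0,"z":0.0045,"rx":0,"ry":1,"rz":0},{"x":-0.129,"y":0,"z":0.0045,"rx":0,"ry":1,"rz":0},{"x":-0.129,"y":0,"z":0.0045,"rx":0,"ry":1,"rz":0},{"x":-0.129,"y":0,"z":0.0045,"rx":0,"ry":1,"rz":0},{"x":-0.129,"y":0,"z":0.0045,"rx":0,"ry":1,"rz":0},{"x":0,"y":0,"z":0,"rx":0,"ry":0,"rz":0},{"x":0,"y":0,"z":0,"rx":0,"ry":0,"rz":0}]'; python3 bias.py 14
python3 -m inch '[{"x":0.129,"y":0,"z":0.0045,"rx":0,"ry":-1,"rz":0},{"x":0.129,"y":0,"z":0.0045,"rx":0,"ry":-1,"rz":0},{"x":0.129,"y":0,"z":0.0045,"rx":0,"ry":-1,"rz":0},{"x":0.129,"y":0,"z":0.0045,"rx":0,"ry":-1,"rz":0},{"x":0.129,"y":0,"z":0.0045,"rx":0,"ry":-1,"rz":0},{"x":0.129,"y":0,"z":0.0045,"rx":0,"ry":-1,"rz":0},{"x":0.129,"y":0,"z":0.0045,"rx":0,"ry":-1,"rz":0},{"x":0.129,"y":0,"z":0.0045,"rx":0,"ry":-1,"rz":0},{"x":0.129,"y":0,"z":0.0045,"rx":0,"ry":-1,"rz":0},{"x":0.129,"y":0,"z":0.0045,"rx":0,"ry":-1,"rz":0}]' >/dev/null
python3 -m inch '[{"x":0.129,"y":0,"z":0.0045,"rx":0,"ry":-1,"rz":0},{"x":0.065,"y":0,"z":0.0011,"rx":0,"ry":-0.5,"rz":0},{"x":0,"y":0,"z":0,"rx":0,"ry":0,"rz":0},{"x":0,"y":0,"z":0,"rx":0,"ry":0,"rz":0}]'; python3 bias.py 14
python3 -m inch '[{"x":0.129,"y":0,"z":0.0045,"rx":0,"ry":-1,"rz":0},{"x":0.129,"y":0,"z":0.0045,"rx":0,"ry":-1,"rz":0},{"x":0.129,"y":0,"z":0.0045,"rx":0,"ry":-1,"rz":0},{"x":0.129,"y":0,"z":0.0045,"rx":0,"ry":-1,"rz":0},{"x":0.129,"y":0,"z":0.0045,"rx":0,"ry":-1,"rz":0},{"x":0.129,"y":0,"z":0.0045,"rx":0,"ry":-1,"rz":0},{"x":0.129,"y":0,"z":0.0045,"rx":0,"ry":-1,"rz":0},{"x":0,"y":0,"z":0,"rx":0,"ry":0,"rz":0},{"x":0,"y":0,"z":0,"rx":0,"ry":0,"rz":0}]'; python3 bias.py 14; python3 w.py
```

```text
time_s: 26.5
tool_pos: [0.5493, 0.0653, 0.1782]
tcp_rot: [-3.14, -0.801, 1.259]
contact_force: [0.0, 0.5, 0.5]
grip_width: 0.0853
grip_force: 0.0
F mean [-0.17   0.128  0.137] sd [0.46 0.3  0.49] M mean [-0.3258  0.1027  0.0027] sd [0.036 0.026 0.026]
tau bias 0.3733 +- 0.0271 time 27.2 lag1 0.15986167329951828
time_s: 28.37
tool_pos: [0.5613, 0.1044, 0.1952]
tcp_rot: [-3.141, -0.001, 1.262]
contact_force: [-0.7, 0.1, -0.6]
grip_width: 0.0851
grip_force: 0.0
F mean [-0.159  0.183 -0.122] sd [0.41 0.55 0.44] M mean [ 0.0016  0.0002 -0.0177] sd [0.034 0.024 0.028]
tau bias 0.0256 +- 0.0268 time 29.0667 lag1 -0.09192562499030671
time_s: 29.82
tool_pos: [0.5693, 0.1294, 0.1883]
tcp_rot: [-3.14, 0.487, 1.263]
contact_force: [-0.2, 0.1, 0.5]
grip_width: 0.0853
grip_force: 0.0
F mean [-0.083  0.121  0.178] sd [0.46 0.32 0.34] M mean [ 0.1971 -0.0573  0.0052] sd [0.019 0.018 0.023]
tau bias -0.206 +- 0.0197 time 30.5167 lag1 0.05857798925275339
t 30.5167 to go in tool units to centre/z.195 [-0.853 -0.027  0.226] tooly vs ex deg 0.01 tilt [-0.4695  0.     -0.883 ] F [0.   0.17 0.27] M [ 0.194 -0.04   0.014] w 0.08517504254696534 0.0
```

```bash
sed -i 's/^Mex=Mo@ex; Ft.*/BB=.465; Mex=Mo@ex+BB*(Z@ey); Ft=D[:,6]/' fit3.py
cat >> fit3.py <<'E'
    M0=Mex.copy()
    for b in(-.015,.015): Mex=M0+b*(Z@ey); print(b); go(.01,.0005,.002)
    Mex=M0; print('c free'); go(.01,.02,.002); print('wheel now',np.degrees(wa[-1]))
E
python3 fit3.py
```

```text
G 0.162 d 0.187 L 0.1609 a 0.0001 b 0.0004 c 0.000 target 151.2 +- 6.5 cost 52.1 rms 0.113 n 135
G 0.162 d 0.172 L 0.1500 a 0.0001 b -0.0022 c 0.000 target 153.8 +- 6.2 cost 55.8 rms 0.113 n 135
G 0.162 d 0.179 L 0.1550 a 0.0001 b -0.0010 c 0.000 target 152.6 +- 6.3 cost 53.2 rms 0.113 n 135
G 0.162 d 0.186 L 0.1600 a 0.0001 b 0.0002 c 0.000 target 151.4 +- 6.4 cost 52.2 rms 0.113 n 135
G 0.162 d 0.193 L 0.1650 a 0.0001 b 0.0014 c 0.000 target 150.2 +- 6.6 cost 52.7 rms 0.114 n 135
G 0.162 d 0.199 L 0.1700 a 0.0001 b 0.0025 c 0.000 target 148.9 +- 6.7 cost 54.8 rms 0.116 n 135
G 0.162 d 0.186 L 0.1600 a 0.0000 b 0.0000 c 0.000 target 151.4 +- 6.4 cost 52.2 rms 0.113 n 135
G 0.164 d 0.161 L 0.1600 a -0.0003 b 0.0020 c 0.002 target 151.3 +- 10.1 cost 49.4 rms 0.111 n 135
G 0.160 d 0.195 L 0.1650 a 0.0000 b 0.0001 c 0.000 target 150.1 +- 6.6 cost 53.0 rms 0.115 n 135
G 0.163 d 0.179 L 0.1650 a -0.0001 b 0.0023 c 0.003 target 149.3 +- 10.3 cost 51.9 rms 0.113 n 135
G 0.166 d 0.196 L 0.1620 a -0.0002 b 0.0001 c -0.000 target 151.9 +- 8.6 cost 20.4 rms 0.111 n 56
G 0.161 d 0.191 L 0.1620 a 0.0004 b 0.0003 c 0.000 target 149.3 +- 8.8 cost 32.1 rms 0.116 n 79
-0.015
G 0.160 d 0.187 L 0.1608 a 0.0004 b 0.0005 c 0.000 target 151.3 +- 6.6 cost 52.4 rms 0.113 n 135
0.015
G 0.165 d 0.187 L 0.1609 a -0.0002 b 0.0002 c 0.000 target 151.1 +- 6.4 cost 52.1 rms 0.113 n 135
c free
G 0.163 d 0.187 L 0.1609 a 0.0001 b 0.0003 c 0.005 target 149.2 +- 10.3 cost 52.1 rms 0.113 n 135
wheel now 14.78690474907018
```

The earlier fit came from that bias. Corrected, the heavy side is near the top, and the wheel must turn about +136°. I'll regrip here (tool at -28°) and stroke to +44°, logging as I go.

```bash
python3 -m inch '[{"x":0,"y":0,"z":0,"rx":0,"ry":0,"rz":0},{"x":0,"y":0,"z":0,"rx":0,"ry":0,"rz":0},{"x":0,"y":0,"z":0,"rx":0,"ry":0,"rz":0},{"x":0,"y":0,"z":0,"rx":0,"ry":0,"rz":0},{"x":0,"y":0,"z":0,"rx":0,"ry":0,"rz":0},{"x":0,"y":0,"z":0,"rx":0,"ry":0,"rz":0},{"x":0,"y":0,"z":0,"rx":0,"ry":0,"rz":0}]' 1 40 | tail -3; python3 l.py
python3 -m inch '[{"x":-0.0647,"y":0,"z":0.0011,"rx":0,"ry":0.5,"rz":0},{"x":-0.0647,"y":0,"z":0.0011,"rx":0,"ry":0.5,"rz":0}]' >/dev/null; python3 l.py
python3 -m inch '[{"x":-0.0647,"y":0,"z":0.0011,"rx":0,"ry":0.5,"rz":0},{"x":-0.0647,"y":0,"z":0.0011,"rx":0,"ry":0.5,"rz":0}]' >/dev/null; python3 l.py
python3 -m inch '[{"x":-0.0647,"y":0,"z":0.0011,"rx":0,"ry":0.5,"rz":0},{"x":-0.0647,"y":0,"z":0.0011,"rx":0,"ry":0.5,"rz":0}]' >/dev/null; python3 l.py
python3 -m inch '[{"x":-0.0647,"y":0,"z":0.0011,"rx":0,"ry":0.5,"rz":0},{"x":-0.0647,"y":0,"z":0.0011,"rx":0,"ry":0.5,"rz":0}]' >/dev/null; python3 l.py
python3 -m inch '[{"x":-0.0647,"y":0,"z":0.0011,"rx":0,"ry":0.5,"rz":0},{"x":-0.0647,"y":0,"z":0.0011,"rx":0,"ry":0.5,"rz":0}]' >/dev/null; python3 l.py
python3 -m inch '[{"x":-0.0647,"y":0,"z":0.0011,"rx":0,"ry":0.5,"rz":0},{"x":-0.0647,"y":0,"z":0.0011,"rx":0,"ry":0.5,"rz":0}]' >/dev/null; python3 l.py
python3 -m inch '[{"x":-0.0647,"y":0,"z":0.0011,"rx":0,"ry":0.5,"rz":0},{"x":-0.0647,"y":0,"z":0.0011,"rx":0,"ry":0.5,"rz":0}]' >/dev/null; python3 l.py
python3 -m inch '[{"x":-0.0647,"y":0,"z":0.0011,"rx":0,"ry":0.5,"rz":0},{"x":-0.0647,"y":0,"z":0.0011,"rx":0,"ry":0.5,"rz":0}]' >/dev/null; python3 l.py
python3 -m inch '[{"x":-0.0647,"y":0,"z":0.0011,"rx":0,"ry":0.5,"rz":0},{"x":-0.0647,"y":0,"z":0.0011,"rx":0,"ry":0.5,"rz":0}]' >/dev/null; python3 l.py
python3 -m inch '[{"x":-0.0647,"y":0,"z":0.0011,"rx":0,"ry":0.5,"rz":0},{"x":-0.0647,"y":0,"z":0.0011,"rx":0,"ry":0.5,"rz":0}]' >/dev/null; python3 l.py
python3 -m inch '[{"x":-0.0647,"y":0,"z":0.0011,"rx":0,"ry":0.5,"rz":0},{"x":-0.0647,"y":0,"z":0.0011,"rx":0,"ry":0.5,"rz":0}]' >/dev/null; python3 l.py
python3 -m inch '[{"x":-0.0647,"y":0,"z":0.0011,"rx":0,"ry":0.5,"rz":0},{"x":-0.0647,"y":0,"z":0.0011,"rx":0,"ry":0.5,"rz":0}]' >/dev/null; python3 l.py
python3 -m inch '[{"x":-0.0647,"y":0,"z":0.0011,"rx":0,"ry":0.5,"rz":0},{"x":-0.0647,"y":0,"z":0.0011,"rx":0,"ry":0.5,"rz":0}]' >/dev/null; python3 l.py
python3 -m inch '[{"x":-0.0647,"y":0,"z":0.0011,"rx":0,"ry":0.5,"rz":0},{"x":-0.0647,"y":0,"z":0.0011,"rx":0,"ry":0.5,"rz":0}]' >/dev/null; python3 l.py
python3 -m inch '[{"x":-0.0647,"y":0,"z":0.0011,"rx":0,"ry":0.5,"rz":0},{"x":-0.0647,"y":0,"z":0.0011,"rx":0,"ry":0.5,"rz":0}]' >/dev/null; python3 l.py
python3 -m inch '[{"x":-0.0647,"y":0,"z":0.0011,"rx":0,"ry":0.5,"rz":0},{"x":-0.0647,"y":0,"z":0.0011,"rx":0,"ry":0.5,"rz":0}]' >/dev/null; python3 l.py
python3 -m inch '[{"x":-0.0647,"y":0,"z":0.0011,"rx":0,"ry":0.5,"rz":0},{"x":-0.0647,"y":0,"z":0.0011,"rx":0,"ry":0.5,"rz":0}]' >/dev/null; python3 l.py
python3 -m inch '[{"x":-0.0647,"y":0,"z":0.0011,"rx":0,"ry":0.5,"rz":0},{"x":-0.0647,"y":0,"z":0.0011,"rx":0,"ry":0.5,"rz":0}]' >/dev/null; python3 l.py
python3 an.py 158; python3 v.py
```

```text
contact_force: [-5.4, 1.9, 3.1]
grip_width: 0.0436
grip_force: 45.4
t th ex rad ang Fex Ft Fz Mex tauF tauFull w g
[[ 31.1  -28.01   0.14  55.59 -27.8   -5.72  -1.29  -2.79   0.06  -0.1   -0.34  43.6   45.42]
 [ 31.27 -23.97   0.18  55.52 -23.93  -3.93  -1.43  -2.05   0.02  -0.11  -0.33  43.6   45.27]
 [ 31.43 -19.91   0.19  55.51 -19.83  -3.9    0.98  -1.3    0.13   0.08   0.08  43.91  45.2 ]
 [ 31.6  -15.9    0.21  55.42 -15.81  -3.78   0.93  -0.92   0.13   0.07   0.07  44.01  45.18]
 [ 31.77 -11.9    0.24  55.4  -11.82  -2.25   0.74   0.61   0.23   0.06  -0.07  43.26  45.14]
 [ 31.93  -7.9    0.27  55.35  -7.78  -1.56   0.97   0.22   0.25   0.07  -0.05  43.8   45.1 ]
 [ 32.1   -3.89   0.3   55.31  -3.81  -0.64   1.12   0.29   0.3    0.09  -0.06  43.64  45.05]
 [ 32.27   0.11   0.32  55.25   0.21  -0.1    1.57   0.55   0.36   0.12  -0.02  43.41  44.98]
 [ 32.43   4.11   0.35  55.22   4.23   0.41   2.13   1.78   0.33   0.16   0.13  43.62  44.9 ]
 [ 32.6    8.12   0.37  55.15   8.24   1.51   2.12   3.47   0.28   0.16   0.17  43.5   44.8 ]
 [ 32.77  12.12   0.39  55.1   12.27   1.76  
[... 340 characters left out ...]
 28.13   0.52  54.97  28.33   4.8    2.26   8.85   0.33   0.17   0.15  43.33  44.2 ]
 [ 33.6   32.12   0.56  54.96  32.4    4.34   2.94   9.23   0.28   0.22   0.35  43.28  43.99]
 [ 33.77  36.12   0.59  54.9   36.41   5.02   2.65  11.39   0.26   0.2    0.31  43.81  43.79]
 [ 33.93  40.12   0.6   54.88  40.43   5.93   2.37  13.06   0.14   0.18   0.36  43.64  43.6 ]
 [ 34.1   44.12   0.65  54.86  44.42   6.89   2.04  14.96   0.07   0.15   0.36  43.71  43.47]]
scene 0.57 0.02483993660949173 0.024867555157331078 wheel deg 45.03183475988003
scene 0.35 0.15511181650907788 -0.005943304450800269 wheel deg -2.1942864795518107
top 0.94 0.02490193299151524 0.0531738529903093 wheel deg 64.90576138422647
```

```bash
python3 -m inch '[{"x":0,"y":0,"z":0,"rx":0,"ry":0,"rz":0},{"x":0,"y":0,"z":0,"rx":0,"ry":0,"rz":0}]' >/dev/null; python3 an.py >/dev/null; python3 l.py; python3 an.py 177
python3 -m inch '[{"x":0,"y":0,"z":0,"rx":0,"ry":0,"rz":0},{"x":0,"y":0,"z":0,"rx":0,"ry":0,"rz":0},{"x":0,"y":0,"z":0,"rx":0,"ry":0,"rz":0},{"x":0,"y":0,"z":0,"rx":0,"ry":0,"rz":0},{"x":0,"y":0,"z":0,"rx":0,"ry":0,"rz":0},{"x":0,"y":0,"z":0,"rx":0,"ry":0,"rz":0}]' 0
python3 - <<'E'
from h import *
q=np.load('q.npy'); c,s=np.cos(q[2]),np.sin(q[2]); ex=np.array([c,s,0]); ey=np.array([-s,c,0]); ax=np.array([q[0],q[1],.14]); A=[];B=[]
for n in('scene','top'):
    p=eyes.snapshot(n); r=eyes.pinpoint(p,'valve')[0]; o,d=ray(p,r['location']); d/=np.linalg.norm(d); N=np.eye(3)-np.outer(d,d); A.append(N);B.append(N@o)
v=np.linalg.solve(sum(A),sum(B))-ax; print('valve',v@ex,v@ey,v[2],np.degrees(np.arctan2(v[2],v@ey)))
E
python3 -m inch '[{"x":0.129,"y":0,"z":0.0045,"rx":0,"ry":-1,"rz":0},{"x":0.129,"y":0,"z":0.0045,"rx":0,"ry":-1,"rz":0},{"x":0.129,"y":0,"z":0.0045,"rx":0,"ry":-1,"rz":0},{"x":0.129,"y":0,"z":0.0045,"rx":0,"ry":-1,"rz":0},{"x":0.129,"y":0,"z":0.0045,"rx":0,"ry":-1,"rz":0},{"x":0.129,"y":0,"z":0.0045,"rx":0,"ry":-1,"rz":0},{"x":0.129,"y":0,"z":0.0045,"rx":0,"ry":-1,"rz":0},{"x":0.129,"y":0,"z":0.0045,"rx":0,"ry":-1,"rz":0}]' >/dev/null
python3 -m inch '[{"x":0.129,"y":0,"z":0.0045,"rx":0,"ry":-1,"rz":0},{"x":0.129,"y":0,"z":0.0045,"rx":0,"ry":-1,"rz":0},{"x":0.129,"y":0,"z":0.0045,"rx":0,"ry":-1,"rz":0},{"x":0.129,"y":0,"z":0.0045,"rx":0,"ry":-1,"rz":0},{"x":0.129,"y":0,"z":0.0045,"rx":0,"ry":-1,"rz":0},{"x":0.129,"y":0,"z":0.0045,"rx":0,"ry":-1,"rz":0},{"x":0.129,"y":0,"z":0.0045,"rx":0,"ry":-1,"rz":0},{"x":0.129,"y":0,"z":0.0045,"rx":0,"ry":-1,"rz":0}]' >/dev/null
python3 -m inch '[{"x":0.129,"y":0,"z":0.0045,"rx":0,"ry":-1,"rz":0},{"x":0.129,"y":0,"z":0.0045,"rx":0,"ry":-1,"rz":0},{"x":0.129,"y":0,"z":0.0045,"rx":0,"ry":-1,"rz":0},{"x":0.129,"y":0,"z":0.0045,"rx":0,"ry":-1,"rz":0},{"x":0.129,"y":0,"z":0.0045,"rx":0,"ry":-1,"rz":0},{"x":0.129,"y":0,"z":0.0045,"rx":0,"ry":-1,"rz":0},{"x":0,"y":0,"z":0,"rx":0,"ry":0,"rz":0},{"x":0,"y":0,"z":0,"rx":0,"ry":0,"rz":0}]'; python3 bias.py 6; cp log.jsonl logsave.jsonl; python3 l.py; python3 an.py 178; cp logsave.jsonl log.jsonl; python3 w.py
```

```text
t th ex rad ang Fex Ft Fz Mex tauF tauFull w g
[[34.47 44.    0.64 54.8  44.67  5.82  0.32 11.13 -0.08  0.02  0.14 43.49 43.92]]
time_s: 34.97
tool_pos: [0.5496, 0.067, 0.18]
tcp_rot: [3.141, -0.768, 1.262]
contact_force: [-1.2, -0.1, -0.6]
grip_width: 0.0853
grip_force: 0.0
valve 0.029175296166115628 0.03074339089985471 0.04304480683220943 54.46487804014483
time_s: 37.17
tool_pos: [0.573, 0.141, 0.179]
tcp_rot: [-3.14, 0.767, 1.264]
contact_force: [0.8, -0.4, -0.3]
grip_width: 0.0854
grip_force: 0.0
F mean [ 0.041 -0.05   0.119] sd [0.31 0.7  0.39] M mean [ 0.3078 -0.0773 -0.0118] sd [0.021 0.019 0.014]
tau bias -0.3398 +- 0.0609 time 37.4667 lag1 -0.09972217313098512
t th ex rad ang Fex Ft Fz Mex tauF tauFull w g
[[ 37.47 -43.92   1.01  55.47 -42.76   0.6   -0.08  -0.03   0.35  -0.01  -0.36  85.38   0.  ]]
t 37.4667 to go in tool units to centre/z.195 [-1.234 -0.032  0.528] tooly vs ex deg 0.06 tilt [-0.6937  0.0011 -0.7203] F [ 0.56 -0.22  0.08] M [ 0.334 -0.091 -0.009] w 0.08538297052699073 0.0
```

Run:
```python
from h import *
q=np.load('q.npy'); c,s=np.cos(q[2]),np.sin(q[2]); ex=np.array([c,s,0]); ey=np.array([-s,c,0]); ax=np.array([q[0],q[1],.14]); out=[]
for n in('scene','top'):
    p=eyes.snapshot(n); im=p['img'][:,:,::-1].copy(); r0,c0=proj(p,ax).astype(int)
    for r in eyes.pinpoint(p,'valve')[:2]: print(n,r['p'],r['location'], r['location'][0]-r0+40,r['location'][1]-c0+40)
    for a in(-15,54,72): print(a,(proj(p,ax+.0285*ex+.04*(np.cos(np.radians(a))*ey+np.sin(np.radians(a))*np.array([0,0,1])))-[r0-40,c0-40]).round(1))
    out.append(cv2.resize(im[r0-40:r0+40,c0-40:c0+40],(400,400),interpolation=cv2.INTER_CUBIC))
cv2.imwrite('pics/valve2.png',np.hstack(out))
```

```text
scene 0.71 [192.1, 301.8] 43.099999999999994 42.80000000000001
-15 [51. 46.]
54 [44.1 43.2]
72 [42.3 40.7]
top 0.94 [188.5, 206.9] 26.5 32.900000000000006
-15 [28.7 32. ]
54 [28.1 34.9]
72 [28.9 38.3]
```

View pics/valve2.png

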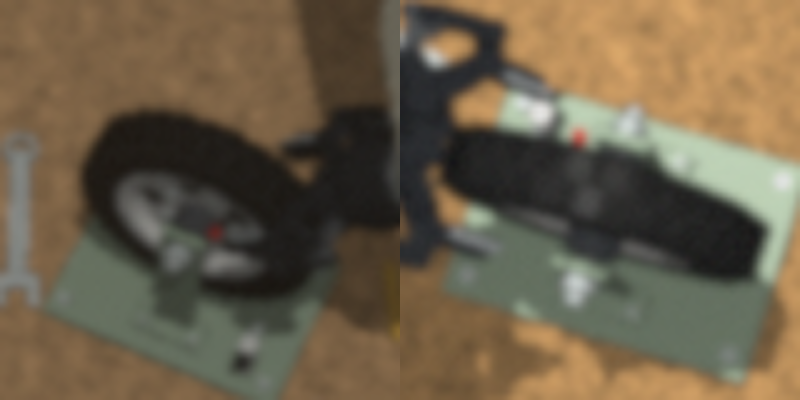

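```bash
cat > red.py <<'E'
from h import *
from scipy.optimize import least_squares
q=np.load('q.npy'); c,s=np.cos(q[2]),np.sin(q[2]); ex=np.array([c,s,0]); ey=np.array([-s,c,0]); ax=np.array([q[0],q[1],.14])
def cen(im,p):
    r0,c0=proj(p,ax).astype(int); f=im[r0-25:r0+25,c0-25:c0+25].astype(float); w=np.clip(f[...,0]-np.maximum(f[...,1],f[...,2])-35,0,None)
    w[:, :]=np.where(w>0.35*w.max(),w,0); yy,xx=np.mgrid[r0-25:r0+25,c0-25:c0+25]; k=np.unravel_index(w.argmax(),w.shape); w*=np.hypot(yy-yy[k],xx-xx[k])<4
    return np.array([(w*yy).sum(),(w*xx).sum()])/w.sum(),w.max()
P={n:eyes.snapshot(n) for n in('scene','top')}; O={}
for n,p in P.items():
    i0=cv2.resize(cv2.imread(f'pics/{n}0.png'),(512,384),interpolation=cv2.INTER_AREA)[:,:,::-1]
    O[n]=(cen(i0,p),cen(p['img'],p)); print(n,O[n])
def m(p,a,X=.0285): return proj(p,ax+X*ex+.04*(np.cos(a)*ey+np.sin(a)*np.array([0,0,1])))
def res(v):
    r=[]
    for i,n in enumerate(P):
        off=v[2+2*i:4+2*i]; r+=[m(P[n],v[0],.0285+v[6])+off-O[n][0][0],m(P[n],v[1],.0285+v[6])+off-O[n][1][0],off/1.]
    return np.r_[np.concatenate(r)/.5,v[6]/.003]
for g in(.9,1.4):
    s=least_squares(res,[-.2,g,0,0,0,0,0]); print(np.degrees(s.x[:2]),'diff',np.degrees(s.x[1]-s.x[0]),s.x[2:],s.cost)
E
python3 red.py
```

```text
scene ((array([201.77272727, 302.63636364]), np.float64(9.0)), (array([195.        , 301.52380952]), np.float64(11.0)))
top ((array([178.32950192, 219.82758621]), np.float64(13.0)), (array([189.02645503, 209.43915344]), np.float64(47.0)))
[-52.70359373  45.90623362] diff 98.60982735920189 [-1.46520381  0.93749419 -2.13790623  2.41035565  0.01475089] 309.74619600251924
[-52.70398326  45.90644393] diff 98.61042718984973 [-1.46519201  0.93751796 -2.13792209  2.41032311  0.01475086] 309.746195962228
```

```bash
sed -i "s/^def m(/O['top']=((np.array([189.3,206.8]),0),O['top'][1]); O['scene']=((np.array([200.8,302.7]),0),O['scene'][1])\ndef m(/" red.py; python3 red.py
```

```text
scene ((array([201.77272727, 302.63636364]), np.float64(9.0)), (array([195.        , 301.52380952]), np.float64(11.0)))
top ((array([178.32950192, 219.82758621]), np.float64(13.0)), (array([189.02631579, 209.43684211]), np.float64(47.0)))
[-18.43358659  50.46216588] diff 68.89575246904027 [ 0.12556888 -0.77470088  0.03308564  0.23663254  0.00422655] 5.503424755026797
[-18.43369391  50.46219005] diff 68.89588395737971 [ 0.12556805 -0.77469783  0.0330828   0.23662807  0.00422655] 5.503424754309753
```

```bash
python3 -m inch '[{"x":0,"y":0,"z":0,"rx":0,"ry":0,"rz":0},{"x":0,"y":0,"z":0,"rx":0,"ry":0,"rz":0},{"x":0,"y":0,"z":0,"rx":0,"ry":0,"rz":0},{"x":0,"y":0,"z":0,"rx":0,"ry":0,"rz":0},{"x":0,"y":0,"z":0,"rx":0,"ry":0,"rz":0},{"x":0,"y":0,"z":0,"rx":0,"ry":0,"rz":0},{"x":0,"y":0,"z":0,"rx":0,"ry":0,"rz":0}]' 1 45 | tail -3; python3 l.py
python3 -m inch '[{"x":-0.0647,"y":0,"z":0.0011,"rx":0,"ry":0.5,"rz":0},{"x":-0.0647,"y":0,"z":0.0011,"rx":0,"ry":0.5,"rz":0}]' >/dev/null; python3 l.py
python3 -m inch '[{"x":-0.0647,"y":0,"z":0.0011,"rx":0,"ry":0.5,"rz":0},{"x":-0.0647,"y":0,"z":0.0011,"rx":0,"ry":0.5,"rz":0}]' >/dev/null; python3 l.py
python3 -m inch '[{"x":-0.0647,"y":0,"z":0.0011,"rx":0,"ry":0.5,"rz":0},{"x":-0.0647,"y":0,"z":0.0011,"rx":0,"ry":0.5,"rz":0}]' >/dev/null; python3 l.py
python3 -m inch '[{"x":-0.0647,"y":0,"z":0.0011,"rx":0,"ry":0.5,"rz":0},{"x":-0.0647,"y":0,"z":0.0011,"rx":0,"ry":0.5,"rz":0}]' >/dev/null; python3 l.py
python3 -m inch '[{"x":-0.0647,"y":0,"z":0.0011,"rx":0,"ry":0.5,"rz":0},{"x":-0.0647,"y":0,"z":0.0011,"rx":0,"ry":0.5,"rz":0}]' >/dev/null; python3 l.py
python3 -m inch '[{"x":-0.0647,"y":0,"z":0.0011,"rx":0,"ry":0.5,"rz":0},{"x":-0.0647,"y":0,"z":0.0011,"rx":0,"ry":0.5,"rz":0}]' >/dev/null; python3 l.py
python3 -m inch '[{"x":-0.0647,"y":0,"z":0.0011,"rx":0,"ry":0.5,"rz":0}]' >/dev/null; python3 l.py
python3 -m inch '[{"x":-0.0647,"y":0,"z":0.0011,"rx":0,"ry":0.5,"rz":0}]' >/dev/null; python3 l.py
python3 -m inch '[{"x":-0.0647,"y":0,"z":0.0011,"rx":0,"ry":0.5,"rz":0}]' >/dev/null; python3 l.py
python3 -m inch '[{"x":-0.0647,"y":0,"z":0.0011,"rx":0,"ry":0.5,"rz":0}]' >/dev/null; python3 l.py
python3 -m inch '[{"x":-0.0647,"y":0,"z":0.0011,"rx":0,"ry":0.5,"rz":0}]' >/dev/null; python3 l.py
python3 -m inch '[{"x":-0.0647,"y":0,"z":0.0011,"rx":0,"ry":0.5,"rz":0}]' >/dev/null; python3 l.py
python3 -m inch '[{"x":-0.0647,"y":0,"z":0.0011,"rx":0,"ry":0.5,"rz":0}]' >/dev/null; python3 l.py
python3 -m inch '[{"x":-0.0647,"y":0,"z":0.0011,"rx":0,"ry":0.5,"rz":0}]' >/dev/null; python3 l.py
python3 -m inch '[{"x":-0.0647,"y":0,"z":0.0011,"rx":0,"ry":0.5,"rz":0}]' >/dev/null; python3 l.py
python3 -m inch '[{"x":-0.0647,"y":0,"z":0.0011,"rx":0,"ry":0.5,"rz":0}]' >/dev/null; python3 l.py
python3 -m inch '[{"x":-0.0647,"y":0,"z":0.0011,"rx":0,"ry":0.5,"rz":0}]' >/dev/null; python3 l.py
python3 -m inch '[{"x":-0.0647,"y":0,"z":0.0011,"rx":0,"ry":0.5,"rz":0}]' >/dev/null; python3 l.py
python3 -m inch '[{"x":-0.0647,"y":0,"z":0.0011,"rx":0,"ry":0.5,"rz":0}]' >/dev/null; python3 l.py
python3 -m inch '[{"x":-0.0647,"y":0,"z":0.0011,"rx":0,"ry":0.5,"rz":0}]' >/dev/null; python3 l.py
python3 -m inch '[{"x":-0.0647,"y":0,"z":0.0011,"rx":0,"ry":0.5,"rz":0}]' >/dev/null; python3 l.py
python3 -m inch '[{"x":-0.0647,"y":0,"z":0.0011,"rx":0,"ry":0.5,"rz":0}]' >/dev/null; python3 l.py
python3 -m inch '[{"x":-0.0647,"y":0,"z":0.0011,"rx":0,"ry":0.5,"rz":0}]' >/dev/null; python3 l.py
python3 -m inch '[{"x":-0.0647,"y":0,"z":0.0011,"rx":0,"ry":0.5,"rz":0}]' >/dev/null; python3 l.py
python3 -m inch '[{"x":-0.0647,"y":0,"z":0.0011,"rx":0,"ry":0.5,"rz":0}]' >/dev/null; python3 l.py
python3 -m inch '[{"x":-0.0647,"y":0,"z":0.0011,"rx":0,"ry":0.5,"rz":0}]' >/dev/null; python3 l.py
python3 -m inch '[{"x":-0.0647,"y":0,"z":0.0011,"rx":0,"ry":0.5,"rz":0}]' >/dev/null; python3 l.py
python3 -m inch '[{"x":-0.0647,"y":0,"z":0.0011,"rx":0,"ry":0.5,"rz":0}]' >/dev/null; python3 l.py
python3 -m inch '[{"x":-0.0647,"y":0,"z":0.0011,"rx":0,"ry":0.5,"rz":0}]' >/dev/null; python3 l.py
python3 -m inch '[{"x":-0.0647,"y":0,"z":0.0011,"rx":0,"ry":0.5,"rz":0}]' >/dev/null; python3 l.py
python3 -m inch '[{"x":-0.0647,"y":0,"z":0.0011,"rx":0,"ry":0.5,"rz":0}]' >/dev/null; python3 l.py
python3 -m inch '[{"x":-0.0647,"y":0,"z":0.0011,"rx":0,"ry":0.5,"rz":0}]' >/dev/null; python3 l.py
python3 -m inch '[{"x":-0.0647,"y":0,"z":0.0011,"rx":0,"ry":0.5,"rz":0}]' >/dev/null; python3 l.py
python3 -m inch '[{"x":-0.0647,"y":0,"z":0.0011,"rx":0,"ry":0.5,"rz":0}]' >/dev/null; python3 l.py
python3 -m inch '[{"x":-0.0647,"y":0,"z":0.0011,"rx":0,"ry":0.5,"rz":0}]' >/dev/null; python3 l.py
python3 -m inch '[{"x":-0.0647,"y":0,"z":0.0011,"rx":0,"ry":0.5,"rz":0}]' >/dev/null; python3 l.py
python3 -m inch '[{"x":-0.0647,"y":0,"z":0.0011,"rx":0,"ry":0.5,"rz":0}]' >/dev/null; python3 l.py
python3 -m inch '[{"x":-0.0647,"y":0,"z":0.0011,"rx":0,"ry":0.5,"rz":0}]' >/dev/null; python3 l.py
python3 an.py 178 | awk 'NR%4==2'; python3 red.py|head -2; tail -1 log.jsonl | cut -c1-200
```

```text
contact_force: [-4.5, 2.9, 3.2]
grip_width: 0.043
grip_force: 50.8
[[ 38.45 -44.02   0.01  55.48 -43.7   -5.12  -1.24  -3.26   0.23  -0.1   -0.5   43.02  50.82]
 [ 39.12 -27.9    0.1   55.31 -27.79  -2.18   1.55  -1.01   0.34   0.12  -0.01  43.5   50.56]
 [ 39.62 -15.88   0.17  55.18 -15.83  -0.52   2.23   1.65   0.48   0.17   0.    43.09  50.46]
 [ 39.95  -7.88   0.24  55.09  -7.82   0.29   2.8    2.97   0.5    0.22   0.1   43.2   50.34]
 [ 40.28   0.13   0.28  54.97   0.18   3.48   3.15   4.09   0.58   0.24   0.1   43.39  50.15]
 [ 40.62   8.14   0.35  54.92   8.18   3.61   3.43   5.86   0.59   0.26   0.14  43.52  49.94]
 [ 40.95  16.15   0.4   54.82  16.24   5.94   4.31   8.46   0.57   0.33   0.35  43.47  49.73]
 [ 41.28  24.15   0.43  54.72  24.28   7.31   4.37  10.94   0.49   0.33   0.44  43.49  49.47]
 [ 41.62  32.15   0.56  54.74  32.29   7.01   3.21  14.97   0.32   0.24   0.37  43.44  49.01]
 [ 41.95  40.15   0.59  54.66  40.3    9.2    3.28  18.7    0.21   0.25   0.49  43.52  48.63]
scene ((array([201.77272727, 302.63636364]), np.float64(9.0)), (array([190.40625, 290.     ]), np.float64(19.0)))
top ((array([178.32950192, 219.82758621]), np.float64(13.0)), (array([194.16783217, 225.06293706]), np.float64(59.0)))
{"time_s": 42.1167, "joint_pos": [-0.43940894066748953, 0.4383111961964736, 1.6095322813878026, 0.7932275415822434, 1.3205412324090493, -0.4284593206250086], "qd": [-0.1895206417973819, 0.107626421562
```

```bash
python3 -m inch '[{"x":0.0647,"y":0,"z":0.0011,"rx":0,"ry":-0.5,"rz":0},{"x":0.0647,"y":0,"z":0.0011,"rx":0,"ry":-0.5,"rz":0}]' >/dev/null; python3 l.py
python3 -m inch '[{"x":0.0647,"y":0,"z":0.0011,"rx":0,"ry":-0.5,"rz":0}]' >/dev/null; python3 l.py
python3 -m inch '[{"x":0.0647,"y":0,"z":0.0011,"rx":0,"ry":-0.5,"rz":0}]' >/dev/null; python3 l.py
python3 -m inch '[{"x":0.0647,"y":0,"z":0.0011,"rx":0,"ry":-0.5,"rz":0}]' >/dev/null; python3 l.py
python3 -m inch '[{"x":0.0647,"y":0,"z":0.0011,"rx":0,"ry":-0.5,"rz":0}]' >/dev/null; python3 l.py
python3 -m inch '[{"x":0.0647,"y":0,"z":0.0011,"rx":0,"ry":-0.5,"rz":0}]' >/dev/null; python3 l.py
python3 -m inch '[{"x":0.0647,"y":0,"z":0.0011,"rx":0,"ry":-0.5,"rz":0}]' >/dev/null; python3 l.py
python3 -m inch '[{"x":0.0647,"y":0,"z":0.0011,"rx":0,"ry":-0.5,"rz":0}]' >/dev/null; python3 l.py
python3 -m inch '[{"x":0.0647,"y":0,"z":0.0011,"rx":0,"ry":-0.5,"rz":0}]' >/dev/null; python3 l.py
python3 -m inch '[{"x":0.0647,"y":0,"z":0.0011,"rx":0,"ry":-0.5,"rz":0}]' >/dev/null; python3 l.py
python3 -m inch '[{"x":0.0647,"y":0,"z":0.0011,"rx":0,"ry":-0.5,"rz":0}]' >/dev/null; python3 l.py
python3 -m inch '[{"x":0.0647,"y":0,"z":0.0011,"rx":0,"ry":-0.5,"rz":0}]' >/dev/null; python3 l.py
python3 -m inch '[{"x":0.0647,"y":0,"z":0.0011,"rx":0,"ry":-0.5,"rz":0}]' >/dev/null; python3 l.py
python3 -m inch '[{"x":0.0647,"y":0,"z":0.0011,"rx":0,"ry":-0.5,"rz":0}]' >/dev/null; python3 l.py
python3 -m inch '[{"x":0.0647,"y":0,"z":0.0011,"rx":0,"ry":-0.5,"rz":0}]' >/dev/null; python3 l.py
python3 -m inch '[{"x":0.0647,"y":0,"z":0.0011,"rx":0,"ry":-0.5,"rz":0}]' >/dev/null; python3 l.py
python3 -m inch '[{"x":0.0647,"y":0,"z":0.0011,"rx":0,"ry":-0.5,"rz":0}]' >/dev/null; python3 l.py
python3 -m inch '[{"x":0.0647,"y":0,"z":0.0011,"rx":0,"ry":-0.5,"rz":0}]' >/dev/null; python3 l.py
python3 -m inch '[{"x":0.0647,"y":0,"z":0.0011,"rx":0,"ry":-0.5,"rz":0}]' >/dev/null; python3 l.py
python3 -m inch '[{"x":0.0647,"y":0,"z":0.0011,"rx":0,"ry":-0.5,"rz":0}]' >/dev/null; python3 l.py
python3 -m inch '[{"x":0.0647,"y":0,"z":0.0011,"rx":0,"ry":-0.5,"rz":0}]' >/dev/null; python3 l.py
python3 -m inch '[{"x":0.0647,"y":0,"z":0.0011,"rx":0,"ry":-0.5,"rz":0}]' >/dev/null; python3 l.py
python3 -m inch '[{"x":0.0647,"y":0,"z":0.0011,"rx":0,"ry":-0.5,"rz":0}]' >/dev/null; python3 l.py
python3 -m inch '[{"x":0.0647,"y":0,"z":0.0011,"rx":0,"ry":-0.5,"rz":0}]' >/dev/null; python3 l.py
python3 -m inch '[{"x":0.0647,"y":0,"z":0.0011,"rx":0,"ry":-0.5,"rz":0}]' >/dev/null; python3 l.py
python3 -m inch '[{"x":0.0647,"y":0,"z":0.0011,"rx":0,"ry":-0.5,"rz":0}]' >/dev/null; python3 l.py
python3 -m inch '[{"x":0.0647,"y":0,"z":0.0011,"rx":0,"ry":-0.5,"rz":0}]' >/dev/null; python3 l.py
python3 -m inch '[{"x":0.0647,"y":0,"z":0.0011,"rx":0,"ry":-0.5,"rz":0}]' >/dev/null; python3 l.py
python3 -m inch '[{"x":0.0647,"y":0,"z":0.0011,"rx":0,"ry":-0.5,"rz":0}]' >/dev/null; python3 l.py
python3 -m inch '[{"x":0.0647,"y":0,"z":0.0011,"rx":0,"ry":-0.5,"rz":0}]' >/dev/null; python3 l.py
python3 -m inch '[{"x":0.0647,"y":0,"z":0.0011,"rx":0,"ry":-0.5,"rz":0}]' >/dev/null; python3 l.py
python3 -m inch '[{"x":0.0647,"y":0,"z":0.0011,"rx":0,"ry":-0.5,"rz":0}]' >/dev/null; python3 l.py
python3 an.py 217 | awk 'NR%4==2'; wc -l log.jsonl; python3 red.py|head -2
```

```text
[[ 42.38  39.97   0.63  54.66  40.69   6.64   1.29  16.66   0.     0.09   0.27  43.26  49.01]
 [ 42.72  31.9    0.58  54.72  32.56   4.77   0.76  13.42   0.     0.05   0.15  43.11  49.52]
 [ 43.05  23.9    0.54  54.82  24.54   3.25   0.7   10.4    0.11   0.05   0.03  43.18  49.89]
 [ 43.38  15.89   0.51  54.91  16.54   2.22  -0.59   6.62   0.16  -0.05  -0.29  43.42  50.2 ]
 [ 43.72   7.88   0.45  54.99   8.52   0.62   0.55   6.15   0.11   0.04   0.    43.7   50.43]
 [ 44.05  -0.13   0.39  55.08   0.51  -1.69  -0.97   4.13   0.2   -0.08  -0.41  43.5   50.61]
 [ 44.38  -8.14   0.36  55.2   -7.44  -3.37  -1.69   3.7    0.08  -0.13  -0.45  43.1   50.72]
 [ 44.72 -16.14   0.29  55.3  -15.46  -4.69  -1.43   1.02   0.02  -0.11  -0.33  43.56  50.78]
249 log.jsonl
scene ((array([201.77272727, 302.63636364]), np.float64(9.0)), (array([193.        , 298.68181818]), np.float64(15.0)))
top ((array([178.32950192, 219.82758621]), np.float64(13.0)), (array([190.12429379, 213.33333333]), np.float64(52.0)))
```

```bash
cat > f4.py <<'E'
from fit3 import *
N=len(D); i=np.arange(N); seg=[(0,157),(158,176),(178,N)]; print('now wa',np.degrees(wa[-1]),'th',D[-1,1])
for nm,(a,b) in zip('123',seg):
    m=ok&(i>=a+2)&(i<b); print('seg',nm,end=' '); go(.01,.0005,.002,.161,m)
m=ok&(i>=180); print('c free',end=' '); go(.01,.015,.002,.161,m); print('L150',end=' '); go(.01,.0005,.002,.15,m); print('L170',end=' '); go(.01,.0005,.002,.17,m)
t=tau(.161,0,0); up=m&(sg>0); dn=m&(sg<0)
for lo in range(-45,45,15):
    s=[ (t[k&(np.degrees(wa)>=lo)&(np.degrees(wa)<lo+15)]) for k in(up,dn)]; print(lo,[(x.mean().round(3),len(x)) if len(x) else None for x in s])
from h import *
P={n:eyes.snapshot(n) for n in('scene','top')}
ob={'scene':[[195,301.5],[190.4,290],[193,298.7]],'top':[[189.03,209.44],[194.17,225.06],[190.12,213.33]]}
dl=np.radians([0,88,24.5])
def res(v):
    r=[]
    for j,n in enumerate(P):
        for o,e in zip(ob[n],dl):
            A=v[0]+e; r.append((proj(P[n],ax+(.0285+v[1])*ex+.04*(np.cos(A)*ey+np.sin(A)*np.array([0,0,1])))+v[2+2*j:4+2*j]-o)/.4)
    return np.r_[np.concatenate(r),v[2:]/1,v[1]/.003]
s=least_squares(res,[1.,0,0,0,0,0]); print('valve at th -43.7:',np.degrees(s.x[0]),s.x[1:],s.cost, np.degrees(np.sqrt(np.linalg.inv(s.jac.T@s.jac)[0,0])))
E
python3 f4.py
```

```text
now wa -21.640312830465824 th -22.150389818394103
seg 1 G 0.162 d 0.187 L 0.1610 a 0.0001 b 0.0005 c 0.000 target 150.9 +- 6.5 cost 51.9 rms 0.113 n 134
seg 2 G 0.166 d 0.199 L 0.1610 a -0.0001 b -0.0001 c -0.000 target 98.8 +- 43.5 cost 1.1 rms 0.051 n 14
seg 3 G 0.161 d 0.194 L 0.1610 a -0.0002 b 0.0002 c 0.000 target 27.2 +- 8.6 cost 23.9 rms 0.113 n 63
c free G 0.161 d 0.194 L 0.1610 a -0.0002 b 0.0002 c 0.003 target 28.5 +- 10.6 cost 23.9 rms 0.113 n 63
L150 G 0.160 d 0.190 L 0.1500 a -0.0002 b -0.0003 c 0.000 target 33.4 +- 9.3 cost 24.0 rms 0.112 n 63
L170 G 0.162 d 0.198 L 0.1700 a -0.0001 b 0.0006 c 0.000 target 22.6 +- 8.2 cost 24.5 rms 0.115 n 63
-45 [None, None]
-30 [(np.float64(0.154), 5), (np.float64(-0.25), 4)]
-15 [(np.float64(0.129), 7), (np.float64(-0.295), 7)]
0 [(np.float64(0.06), 8), (np.float64(-0.267), 8)]
15 [(np.float64(0.165), 7), (np.float64(-0.172), 7)]
30 [(np.float64(0.185), 6), (np.float64(-0.112), 4)]
valve at th -43.7: 50.237031397469224 [ 0.00277955  1.14948529 -0.12791097 -0.25308942 -0.1880402 ] 15.818192238726192 2.67112300855482
```

Run:
```python
from an import *
P={n:eyes.snapshot(n) for n in('scene','top')}
def m(n,a,off): return proj(P[n],ax+.0313*ex+.04*(np.cos(a)*ey+np.sin(a)*np.array([0,0,1])))+off
im=cv2.imread('pics/near1.png')[:,:392].astype(float); w=np.clip(im[...,2]-np.maximum(im[...,0],im[...,1])-20,0,None); w[:,:170]=0; w[:,240:]=0; w[:180]=0;w[225:]=0
yy,xx=np.mgrid[:308,:392]; w[w<.4*w.max()]=0; r=(w*yy).sum()/w.sum(); c=(w*xx).sum()/w.sum()
r0,c0=proj(P['scene'],[q[0],q[1],.18]).astype(int); px=np.array([(r+.5)/2.8-.5+r0-55,(c+.5)/2.8-.5+c0-70]); print('near1',r,c,px,w.max())
im=cv2.imread('pics/scene0.png').astype(float); w=np.clip(im[...,2]-np.maximum(im[...,0],im[...,1])-20,0,None); yy,xx=np.mgrid[:576,:768]
w[(abs(yy-301)>14)|(abs(xx-453)>14)]=0; w[w<.4*w.max()]=0; print('scene0',(((w*yy).sum()/w.sum()+.5)/1.5-.5),(((w*xx).sum()/w.sum()+.5)/1.5-.5),w.max())
for a in range(-40,71,10): print(a,m('scene',np.radians(a),[1.15,-.13]).round(1),m('top',np.radians(a),[-.25,-.19]).round(1))
im=cv2.imread('pics/top0.png').astype(float); w=np.clip(im[...,2]-np.maximum(im[...,0],im[...,1])-10,0,None)[270:300,290:330]; print(w.max(),np.unravel_index(w.argmax(),w.shape))
```

```text
near1 204.75026123301984 206.80459770114942 [201.80366473 302.53735632] 34.0
scene0 201.6607142857143 302.55654761904765 28.0
-40 [202.8 302.4] [191.1 209.2]
-30 [202.5 303.4] [190.5 207.7]
-20 [202.  304.2] [189.9 206.5]
-10 [201.4 304.8] [189.4 205.7]
0 [200.6 305.1] [189.  205.2]
10 [199.6 305.1] [188.7 205.1]
20 [198.6 304.8] [188.5 205.3]
30 [197.5 304.2] [188.5 206. ]
40 [196.4 303.4] [188.6 207. ]
50 [195.3 302.3] [188.8 208.4]
60 [194.2 301. ] [189.2 210.1]
70 [193.2 299.6] [189.7 212. ]
37.0 (np.int64(0), np.int64(36))
```

```bash
python3 -m inch '[{"x":-0.0647,"y":0,"z":0.0011,"rx":0,"ry":0.5,"rz":0},{"x":-0.0647,"y":0,"z":0.0011,"rx":0,"ry":0.5,"rz":0}]' >/dev/null; python3 l.py
python3 -m inch '[{"x":-0.0647,"y":0,"z":0.0011,"rx":0,"ry":0.5,"rz":0}]' >/dev/null; python3 l.py
python3 -m inch '[{"x":-0.0647,"y":0,"z":0.0011,"rx":0,"ry":0.5,"rz":0}]' >/dev/null; python3 l.py
python3 -m inch '[{"x":-0.0647,"y":0,"z":0.0011,"rx":0,"ry":0.5,"rz":0}]' >/dev/null; python3 l.py
python3 -m inch '[{"x":-0.0647,"y":0,"z":0.0011,"rx":0,"ry":0.5,"rz":0}]' >/dev/null; python3 l.py
python3 -m inch '[{"x":-0.0647,"y":0,"z":0.0011,"rx":0,"ry":0.5,"rz":0}]' >/dev/null; python3 l.py
python3 -m inch '[{"x":-0.0647,"y":0,"z":0.0011,"rx":0,"ry":0.5,"rz":0}]' >/dev/null; python3 l.py
python3 -m inch '[{"x":-0.0647,"y":0,"z":0.0011,"rx":0,"ry":0.5,"rz":0}]' >/dev/null; python3 l.py
python3 -m inch '[{"x":-0.0647,"y":0,"z":0.0011,"rx":0,"ry":0.5,"rz":0}]' >/dev/null; python3 l.py
python3 -m inch '[{"x":-0.0647,"y":0,"z":0.0011,"rx":0,"ry":0.5,"rz":0}]' >/dev/null; python3 l.py
python3 -m inch '[{"x":-0.0647,"y":0,"z":0.0011,"rx":0,"ry":0.5,"rz":0}]' >/dev/null; python3 l.py
python3 -m inch '[{"x":-0.0647,"y":0,"z":0.0011,"rx":0,"ry":0.5,"rz":0}]' >/dev/null; python3 l.py
python3 -m inch '[{"x":-0.0647,"y":0,"z":0.0011,"rx":0,"ry":0.5,"rz":0}]' >/dev/null; python3 l.py
python3 -m inch '[{"x":-0.0647,"y":0,"z":0.0011,"rx":0,"ry":0.5,"rz":0}]' >/dev/null; python3 l.py
python3 -m inch '[{"x":-0.0647,"y":0,"z":0.0011,"rx":0,"ry":0.5,"rz":0}]' >/dev/null; python3 l.py
python3 -m inch '[{"x":-0.0647,"y":0,"z":0.0011,"rx":0,"ry":0.5,"rz":0}]' >/dev/null; python3 l.py
python3 -m inch '[{"x":-0.0647,"y":0,"z":0.0011,"rx":0,"ry":0.5,"rz":0}]' >/dev/null; python3 l.py
python3 -m inch '[{"x":-0.0647,"y":0,"z":0.0011,"rx":0,"ry":0.5,"rz":0}]' >/dev/null; python3 l.py
python3 -m inch '[{"x":-0.0647,"y":0,"z":0.0011,"rx":0,"ry":0.5,"rz":0}]' >/dev/null; python3 l.py
python3 -m inch '[{"x":-0.0647,"y":0,"z":0.0011,"rx":0,"ry":0.5,"rz":0}]' >/dev/null; python3 l.py
python3 -m inch '[{"x":-0.0647,"y":0,"z":0.0011,"rx":0,"ry":0.5,"rz":0}]' >/dev/null; python3 l.py
python3 -m inch '[{"x":-0.0647,"y":0,"z":0.0011,"rx":0,"ry":0.5,"rz":0}]' >/dev/null; python3 l.py
python3 -m inch '[{"x":-0.0647,"y":0,"z":0.0011,"rx":0,"ry":0.5,"rz":0}]' >/dev/null; python3 l.py
python3 -m inch '[{"x":-0.0647,"y":0,"z":0.0011,"rx":0,"ry":0.5,"rz":0}]' >/dev/null; python3 l.py
python3 -m inch '[{"x":-0.0647,"y":0,"z":0.0011,"rx":0,"ry":0.5,"rz":0}]' >/dev/null; python3 l.py
python3 -m inch '[{"x":-0.0647,"y":0,"z":0.0011,"rx":0,"ry":0.5,"rz":0}]' >/dev/null; python3 l.py
python3 -m inch '[{"x":-0.0647,"y":0,"z":0.0011,"rx":0,"ry":0.5,"rz":0}]' >/dev/null; python3 l.py
python3 -m inch '[{"x":-0.0647,"y":0,"z":0.0011,"rx":0,"ry":0.5,"rz":0}]' >/dev/null; python3 l.py
python3 -m inch '[{"x":-0.0647,"y":0,"z":0.0011,"rx":0,"ry":0.5,"rz":0}]' >/dev/null; python3 l.py
python3 -m inch '[{"x":-0.0647,"y":0,"z":0.0011,"rx":0,"ry":0.5,"rz":0}]' >/dev/null; python3 l.py
python3 -m inch '[{"x":-0.0647,"y":0,"z":0.0011,"rx":0,"ry":0.5,"rz":0}]' >/dev/null; python3 l.py
python3 -m inch '[{"x":-0.0647,"y":0,"z":0.0011,"rx":0,"ry":0.5,"rz":0}]' >/dev/null; python3 l.py
python3 -m inch '[{"x":-0.0647,"y":0,"z":0.0011,"rx":0,"ry":0.5,"rz":0}]' >/dev/null; python3 l.py
python3 -m inch '[{"x":-0.0647,"y":0,"z":0.0011,"rx":0,"ry":0.5,"rz":0}]' >/dev/null; python3 l.py
python3 f4.py; python3 w.py
```

```text
now wa 48.40350913532173 th 48.13615648464321
seg 1 G 0.162 d 0.187 L 0.1610 a 0.0001 b 0.0005 c 0.000 target 150.9 +- 6.5 cost 51.9 rms 0.113 n 134
seg 2 G 0.166 d 0.199 L 0.1610 a -0.0001 b -0.0001 c -0.000 target 98.8 +- 43.5 cost 1.1 rms 0.051 n 14
seg 3 G 0.162 d 0.197 L 0.1610 a 0.0001 b 0.0011 c 0.000 target 26.6 +- 8.0 cost 31.6 rms 0.107 n 93
c free G 0.162 d 0.197 L 0.1610 a 0.0001 b 0.0011 c 0.003 target 27.9 +- 10.0 cost 31.6 rms 0.107 n 93
L150 G 0.161 d 0.192 L 0.1500 a 0.0000 b 0.0007 c 0.000 target 32.6 +- 8.6 cost 31.3 rms 0.106 n 93
L170 G 0.163 d 0.200 L 0.1700 a 0.0002 b 0.0015 c 0.000 target 22.1 +- 7.6 cost 32.6 rms 0.108 n 93
-45 [None, None]
-30 [(np.float64(0.154), 5), (np.float64(-0.244), 2)]
-15 [(np.float64(0.135), 14), (np.float64(-0.295), 7)]
0 [(np.float64(0.11), 16), (np.float64(-0.267), 8)]
15 [(np.float64(0.165), 14), (np.float64(-0.172), 7)]
30 [(np.float64(0.232), 14), (np.float64(-0.112), 4)]
valve at th -43.7: 50.237031397469224 [ 0.00277955  1.14948529 -0.12791097 -0.25308942 -0.1880402 ] 15.818192238726192 2.67112300855482
t 48.2833 to go in tool units to centre/z.195 [ 1.391 -0.026  0.597] tooly vs ex deg 0.04 tilt [ 0.7451 -0.0024 -0.667 ] F [ 14.    13.98 -12.93] M [ 0.037 -0.259  0.047] w 0.043013472461796126 49.36081598047167
```

```bash
python3 -m inch '[{"x":0.0647,"y":0,"z":0.0011,"rx":0,"ry":-0.5,"rz":0},{"x":0.0647,"y":0,"z":0.0011,"rx":0,"ry":-0.5,"rz":0}]' >/dev/null; python3 l.py
python3 -m inch '[{"x":0.0647,"y":0,"z":0.0011,"rx":0,"ry":-0.5,"rz":0}]' >/dev/null; python3 l.py
python3 -m inch '[{"x":0.0647,"y":0,"z":0.0011,"rx":0,"ry":-0.5,"rz":0}]' >/dev/null; python3 l.py
python3 -m inch '[{"x":0.0647,"y":0,"z":0.0011,"rx":0,"ry":-0.5,"rz":0}]' >/dev/null; python3 l.py
python3 -m inch '[{"x":0.0647,"y":0,"z":0.0011,"rx":0,"ry":-0.5,"rz":0}]' >/dev/null; python3 l.py
python3 -m inch '[{"x":0.0647,"y":0,"z":0.0011,"rx":0,"ry":-0.5,"rz":0}]' >/dev/null; python3 l.py
python3 -m inch '[{"x":0.0647,"y":0,"z":0.0011,"rx":0,"ry":-0.5,"rz":0}]' >/dev/null; python3 l.py
python3 -m inch '[{"x":0.0647,"y":0,"z":0.0011,"rx":0,"ry":-0.5,"rz":0}]' >/dev/null; python3 l.py
python3 -m inch '[{"x":0.0647,"y":0,"z":0.0011,"rx":0,"ry":-0.5,"rz":0}]' >/dev/null; python3 l.py
python3 -m inch '[{"x":0.0647,"y":0,"z":0.0011,"rx":0,"ry":-0.5,"rz":0}]' >/dev/null; python3 l.py
python3 -m inch '[{"x":0.0647,"y":0,"z":0.0011,"rx":0,"ry":-0.5,"rz":0}]' >/dev/null; python3 l.py
python3 -m inch '[{"x":0.0647,"y":0,"z":0.0011,"rx":0,"ry":-0.5,"rz":0}]' >/dev/null; python3 l.py
python3 -m inch '[{"x":0.0647,"y":0,"z":0.0011,"rx":0,"ry":-0.5,"rz":0}]' >/dev/null; python3 l.py
python3 -m inch '[{"x":0.0647,"y":0,"z":0.0011,"rx":0,"ry":-0.5,"rz":0}]' >/dev/null; python3 l.py
python3 -m inch '[{"x":0.0647,"y":0,"z":0.0011,"rx":0,"ry":-0.5,"rz":0}]' >/dev/null; python3 l.py
python3 -m inch '[{"x":0.0647,"y":0,"z":0.0011,"rx":0,"ry":-0.5,"rz":0}]' >/dev/null; python3 l.py
python3 -m inch '[{"x":0.0647,"y":0,"z":0.0011,"rx":0,"ry":-0.5,"rz":0}]' >/dev/null; python3 l.py
python3 -m inch '[{"x":0.0647,"y":0,"z":0.0011,"rx":0,"ry":-0.5,"rz":0}]' >/dev/null; python3 l.py
python3 -m inch '[{"x":0.0647,"y":0,"z":0.0011,"rx":0,"ry":-0.5,"rz":0}]' >/dev/null; python3 l.py
python3 -m inch '[{"x":0.0647,"y":0,"z":0.0011,"rx":0,"ry":-0.5,"rz":0}]' >/dev/null; python3 l.py
python3 -m inch '[{"x":0.0647,"y":0,"z":0.0011,"rx":0,"ry":-0.5,"rz":0}]' >/dev/null; python3 l.py
python3 -m inch '[{"x":0.0647,"y":0,"z":0.0011,"rx":0,"ry":-0.5,"rz":0}]' >/dev/null; python3 l.py
python3 -m inch '[{"x":0.0647,"y":0,"z":0.0011,"rx":0,"ry":-0.5,"rz":0}]' >/dev/null; python3 l.py
python3 f4.py; python3 w.py
```

```text
now wa 0.3787642254259411 th -0.08885307834460261
seg 1 G 0.162 d 0.187 L 0.1610 a 0.0001 b 0.0005 c 0.000 target 150.9 +- 6.5 cost 51.9 rms 0.113 n 134
seg 2 G 0.166 d 0.199 L 0.1610 a -0.0001 b -0.0001 c -0.000 target 98.8 +- 43.5 cost 1.1 rms 0.051 n 14
seg 3 G 0.164 d 0.192 L 0.1610 a 0.0005 b 0.0015 c 0.000 target 25.6 +- 7.5 cost 38.0 rms 0.106 n 112
c free G 0.164 d 0.192 L 0.1610 a 0.0005 b 0.0015 c 0.003 target 26.6 +- 9.5 cost 38.0 rms 0.106 n 112
L150 G 0.163 d 0.187 L 0.1500 a 0.0005 b 0.0009 c 0.000 target 30.6 +- 7.9 cost 37.6 rms 0.105 n 112
L170 G 0.165 d 0.196 L 0.1700 a 0.0006 b 0.0019 c 0.000 target 21.7 +- 7.2 cost 39.2 rms 0.108 n 112
-45 [None, None]
-30 [(np.float64(0.154), 5), (np.float64(-0.244), 2)]
-15 [(np.float64(0.135), 14), (np.float64(-0.295), 7)]
0 [(np.float64(0.11), 16), (np.float64(-0.262), 16)]
15 [(np.float64(0.165), 14), (np.float64(-0.174), 14)]
30 [(np.float64(0.232), 14), (np.float64(-0.059), 10)]
valve at th -43.7: 50.237031397469224 [ 0.00277955  1.14948529 -0.12791097 -0.25308942 -0.1880402 ] 15.818192238726192 2.67112300855482
t 50.3833 to go in tool units to centre/z.195 [ 0.006 -0.013  0.003] tooly vs ex deg -0.07 tilt [-1.1e-03 -9.0e-04 -1.0e+00] F [-2.17 -1.   -3.74] M [-0.401  0.014 -0.004] w 0.043430728061293895 51.3483428908512
```

```bash
python3 -m inch '[{"x":-0.0647,"y":0,"z":0.0011,"rx":0,"ry":0.5,"rz":0},{"x":-0.0647,"y":0,"z":0.0011,"rx":0,"ry":0.5,"rz":0},{"x":-0.0647,"y":0,"z":0.0011,"rx":0,"ry":0.5,"rz":0},{"x":-0.0647,"y":0,"z":0.0011,"rx":0,"ry":0.5,"rz":0},{"x":-0.0647,"y":0,"z":0.0011,"rx":0,"ry":0.5,"rz":0},{"x":-0.0647,"y":0,"z":0.0011,"rx":0,"ry":0.5,"rz":0},{"x":-0.0647,"y":0,"z":0.0011,"rx":0,"ry":0.5,"rz":0}]' >/dev/null; python3 l.py
python3 -m inch '[{"x":-0.0647,"y":0,"z":0.0011,"rx":0,"ry":0.5,"rz":0},{"x":-0.0647,"y":0,"z":0.0011,"rx":0,"ry":0.5,"rz":0},{"x":-0.0647,"y":0,"z":0.0011,"rx":0,"ry":0.5,"rz":0},{"x":-0.0647,"y":0,"z":0.0011,"rx":0,"ry":0.5,"rz":0},{"x":-0.0647,"y":0,"z":0.0011,"rx":0,"ry":0.5,"rz":0},{"x":-0.0323,"y":0,"z":0.0003,"rx":0,"ry":0.25,"rz":0}]' >/dev/null; python3 l.py
python3 -m inch '[{"x":0,"y":0,"z":0,"rx":0,"ry":0,"rz":0},{"x":0,"y":0,"z":0,"rx":0,"ry":0,"rz":0},{"x":0,"y":0,"z":0,"rx":0,"ry":0,"rz":0},{"x":0,"y":0,"z":0,"rx":0,"ry":0,"rz":0},{"x":0,"y":0,"z":0,"rx":0,"ry":0,"rz":0},{"x":0,"y":0,"z":0,"rx":0,"ry":0,"rz":0},{"x":0,"y":0,"z":0,"rx":0,"ry":0,"rz":0},{"x":0,"y":0,"z":0,"rx":0,"ry":0,"rz":0}]'; cp log.jsonl l3.jsonl; python3 l.py; python3 an.py 306; python3 bias.py 14; python3 c.py final.png
```

```text
time_s: 52.13
tool_pos: [0.554, 0.0815, 0.1894]
tcp_rot: [-3.14, -0.438, 1.261]
contact_force: [6.3, 4.0, -13.1]
grip_width: 0.0434
grip_force: 50.3
t th ex rad ang Fex Ft Fz Mex tauF tauFull w g
[[50.97 14.21  0.48 54.96 14.66  2.05  1.96 12.81  0.35  0.15  0.06 43.49 50.5 ]
 [51.47 25.25  0.57 54.85 25.8   4.71  4.69 15.78  0.54  0.35  0.46 43.72 50.11]
 [52.13 25.1   0.57 54.82 25.8   4.74 -0.34 14.26  0.24 -0.04 -0.32 43.38 50.3 ]]
F mean [  6.346   5.199 -11.762] sd [0.64 0.31 0.37] M mean [ 0.1212 -0.2593  0.275 ] sd [0.029 0.035 0.018]
tau bias 0.0642 +- 0.0146 time 52.8333 lag1 0.21216872340896836
```

View pics/final.png

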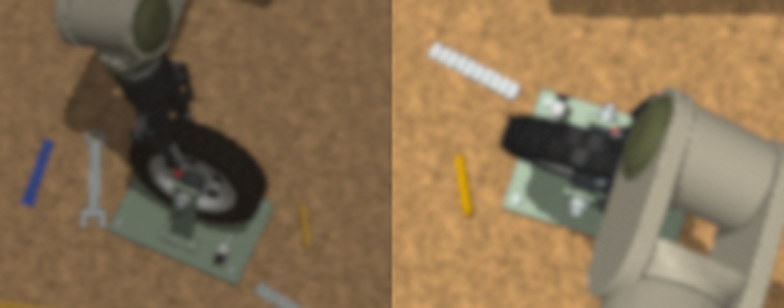

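Tool at +25.6°; the valve cap shows at the upper left of the hub (about (178,174) in the left half), and nothing else on the desk has moved. One joint fit of all the data to confirm.

```bash
cp l3.jsonl log.jsonl
cat > f5.py <<'E'
from fit3 import *
N=len(D); i=np.arange(N); MR=Mo@ex; sl=Z@ey
m1=ok&(i<157); m2=ok&(i>=160)&(i<177); m3=ok&(i>=180)&(i<305)
W=m1|m2|m3; sk=np.where(m1,0,np.where(m2,1,2))
def fit(o_prior,sd_o,pr=True):
    def res(p):
        T,G,d,L,a,b,c,BB,o2,o3,lag=p; off=np.array([0,o2,o3])[sk]
        t=-(MR+BB*sl+np.cross(X-L*Z-ax-a*ey-b*np.array([0,0,1]),F)@ex)
        w=np.degrees(wa)-lag*sg+off
        r=(t-(G*np.sin(np.radians(w-T))+d*sg+c))[W]/.11
        return np.r_[r,(L-.161)/.01,a/.002,b/.002,(d-.2)/.01,c/.01,(G-.165)/.015,(BB-.465)/.008,(o2-41)/3,(o3-o_prior)/sd_o,(lag-1)/1]
    s=least_squares(res,[150,.165,.2,.161,0,0,0,.465,42,o_prior,1],x_scale=[10,.1,.1,.1,.01,.01,.01,.1,10,10,1]); C=np.linalg.inv(s.jac.T@s.jac); x=s.x
    v=np.zeros(11); v[0]=1; v[9]=-1; print('target wa seg3 %.1f +- %.1f'%(x[0]-x[9],np.sqrt(v@C@v)),x.round(4),'cost',s.cost.round(1))
fit(127.5,5); fit(127.5,60); fit(120,8)
E
python3 f5.py
```

```text
target wa seg3 24.4 +- 4.5 [ 1.512023e+02  1.634000e-01  1.776000e-01  1.590000e-01 -0.000000e+00
  1.700000e-03  7.000000e-04  4.642000e-01  4.104770e+01  1.268422e+02
  6.532000e-01] cost 125.0
target wa seg3 25.7 +- 6.3 [1.498074e+02 1.630000e-01 1.776000e-01 1.590000e-01 1.000000e-04
 1.700000e-03 2.300000e-03 4.641000e-01 4.104140e+01 1.241043e+02
 6.707000e-01] cost 125.0
target wa seg3 27.0 +- 5.0 [1.484495e+02 1.625000e-01 1.776000e-01 1.591000e-01 2.000000e-04
 1.700000e-03 3.700000e-03 4.640000e-01 4.103280e+01 1.214674e+02
 6.883000e-01] cost 125.0
```

```bash
python3 -c "
from cell import job,sensors
import numpy as np
print(np.abs(sensors.sense()['qd']).max()); print(job.job_done())"
```

```text
0.001287510020213558
the job is handed in; nothing more can be done
None
```

The heavy side is straight down below the axle to within about ±5° by my estimate, with the gripper still holding the tyre there, not moving; I handed it in at about 53 s, and nothing else on the desk looked moved in the pictures I checked.

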